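# Lay the flasks down in the cradle, hang its gate and ring for collection

## Robot

A 6-joint arm with a two-finger parallel gripper is mounted at the origin on the work surface; the furniture and walls round the work are solid. World frame = base frame: x ahead of the robot, y to its left, z up, the work surface at z = 0. Lengths are in m, angles in rad, forces in N, time in s.
With the tool pointing down it reaches from about 0.375 to 0.825 m from the base axis. Payload 5.5 kg.
Tool frame: the origin (TCP) lies on the centre line of the jaws, within the pads' length; the fingertips stand tip_extent ahead of it and the grasp point (between the pads) lies 3 mm ahead of it (tip_extent is the distance from the TCP to the fingertips, in m); z points along the fingers, y is the line along which they close (so a half turn about z gives the same grasp; the last joint's range is limited). The gripper opens to 85 mm and grips with 20 to 120 N. Pads are 22 mm wide; open, the fingers measure 114 mm over their backs; the gripper's body (76 mm by 85 mm) begins 54 mm behind the grasp point. The pads swing forward as they close: fully open they stand 13 mm farther back than shut.
Start: joints at [-1.216, 0.314, -0.047, 1.21, 0, 1.571], TCP at [0.208, -0.563, 0.253] pointing down, gripper open.
Joint ranges: [-2.67, 2.67], [-0.69, 1.73], [-1.03, 1.25], [-2.08, 2.16], [-1.42, 1.45], [-3.14, 3.14]. Speed limits (rad/s): [2.39, 2.39, 3.01, 3.14, 3.14, 3.14].

## Interface

Orientations are given as a unit quaternion [x, y, z, w].
In Python, from cell import observe, read_camera, finish_job, tip_extent gives the robot as it stands.
- The arm moves only by the tool step_arm, never from a script. Its argument "rows" is a list of rows, each an object of numbers: "dx", "dy", "dz": the shift along the world's x, y, z in cm; "rx", "ry", "rz": the turn, a rotation vector about the world's x, y, z in degrees; "hand": the finger opening in cm, from 0 to 8.54. A call has 1 to 10 rows; each row shifts and turns the commanded pose from where the row before left it; what a row does not reach is not made up. A row lasts 1/10 s, in which the tool goes at most 50 mm and 8.59 degrees, less where a joint would pass 70% of its speed; a pose out of reach is approached as far as the arm can. A call is refused whole if a number of a shift passes 5 or a number of a turn 8.59, either way. A call with a gripper value outside its range is refused whole. The fingers move at their own pace and stop on an object; the grip force is fixed at half the most. Time passes only in rows, so rows that do not move let the fingers close. It gives the time, the measured TCP pose, the force, the opening and the grip force at its end, in the units of the state.
- observe(): the state, without advancing time (a new reading comes with each control period).
- read_camera(name): name is "scene" or "top"; returns a dict with "pixels" (420x560x3 uint8, blue, green, red), "depth" (420x560 float32, m along the optical axis (not along the pixel's ray), 0 where there is no reading), "fov_y" (degrees; the focal length in pixels is half the picture's height over the tangent of half this angle, whatever the lens; pixels are square), "cx", "cy" (the principal point, pixels), "dist_coeffs" ([k1, k2, p1, p2, k3] as OpenCV has them; the pictures are not rectified), "eye" and "attitude" of the camera in the world. Camera axes: x right, y up, looking along -z (the intrinsics and any distortion apply to the point x, -y, -z); pixel columns grow to the right and rows downward; lengths in m; the calibration is good to about 2 mm. A picture is of the moment at which its call begins.
- finish_job(): hands the job in; it is judged then, once.
The state is a dict: "clock": time; "qpos": joint angles; "joint_vel": joint speeds; "joint_efforts": joint torques, N m; "ee_pos": TCP position; "tcp_rot": TCP orientation; "wrist_force": force on the tool from outside, world axes, zero at the start; "moment": the same for the moment, N m; "width": finger opening in m; "gripper_force": force on a finger pad.
Only numpy, scipy, OpenCV 4.12 (cv2) and the standard library are available. Lean on these libraries where they do the work, as an engineer would, in place of code of your own. Each camera call takes 0.05 s, during which the arm holds its last target. There are 200 camera calls.

## Task

Get the metal sample flasks standing in front of the robot ready for the cold store: tip each standing flask over on the worktable by pushing it high up (never lift one while it is upright), then lay every flask on its side in the bottle cradle, one to a lane and along the lane. When all are in, lift the gate out of its stand and lower it fully on to the cradle's two pins, both knuckles at once, and then press the service bell's plunger right down to call for collection. Leave the kitchen timer where it stands.

Things in the scene. Friction and masses are not known exactly. Their poses are not given: they have to be found in the camera images.
- flask_1: a grey metal sample flask with a black screw stopper, 148 tall (0.19 kg, may vary by a third), standing upright at the start, two or three flasks in all; straight round body 63 across up to 109, then a neck and stopper 22 across; balance point about 57 above the base. Origin at the centre of its base, z along its axis to the stopper. Lying down, its axis is 31 to 33 above what it lies on
- flask_1_mid (a point): point on that flask's axis 74 above its base (mid-length, a good place to grip when it lies)
- flask_2: a grey metal sample flask with a black screw stopper, 148 tall (0.19 kg, may vary by a third), standing upright at the start, two or three flasks in all; straight round body 63 across up to 109, then a neck and stopper 22 across; balance point about 57 above the base. Origin at the centre of its base, z along its axis to the stopper. Lying down, its axis is 31 to 33 above what it lies on
- flask_2_mid (a point): point on that flask's axis 74 above its base (mid-length, a good place to grip when it lies)
- flask_3: a grey metal sample flask with a black screw stopper, 148 tall (0.19 kg, may vary by a third), standing upright at the start, two or three flasks in all; straight round body 63 across up to 109, then a neck and stopper 22 across; balance point about 57 above the base. Origin at the centre of its base, z along its axis to the stopper. Lying down, its axis is 31 to 33 above what it lies on
- flask_3_mid (a point): point on that flask's axis 74 above its base (mid-length, a good place to grip when it lies)
- cradle: fixed steel bottle cradle, three lanes side by side along its x; footprint x -115 to +100, y -138 to +138, floor 6 thick. Two ribs between the lanes (20 wide, at y = -46 and +46, 18 high) and side walls 19 high; back wall on the +x side 75 high; the -x front is open. Origin under its middle at the worktable, x to the back wall, z up
- lane_1 (a point): middle of the -y lane on its floor (cradle x = 0, y = -92, z = 6). A lane is 72 wide, its floor free from x = -95 (the seated gate's face) to x = +90 (back wall)
- lane_2 (a point): the same point of the middle lane (cradle y = 0)
- lane_3 (a point): the same point of the +y lane (cradle y = +92)
- cradle_mouth (a point): point midway between the cradle's two pins, at the height of their seats (cradle x = -100, y = 0, z = 12): the gate's origin comes here when it is seated, gate y along cradle y either way round; axes as the cradle
- pin_left (a point): tip of the upright pintle pin at the +y end of the cradle's open front (cradle x = -100, y = +132, z = 58): pin 9 across, seat at 12, straight to 46, then tapering to 3 across at the tip
- pin_right (a point): tip of the other pintle pin, the same (cradle y = -132)
- gate: loose barred steel gate (0.25 kg), 10 thick (x), 236 long (y), 76 high, with an upright knuckle tube at each end (at y = -132 and +132, 0 to 34 high, 25 outside, bore 15, open both ends). Same either way round. Origin at the centre of its lower edge, z up. Stands upright in a slot of its stand; lift it 45 to clear the fins
- gate_grip (a point): middle of the gate's black grip plate (12 thick in gate x, 64 long in y, from 75 to 119 above the gate's origin); this point is 100 above that origin
- gate_stand: fixed grey stand with slotted fins that holds the gate upright, base 70 (x) by 180 (y) by 8 thick, fins to 42 high; origin under its centre
- bell_plunger (a joint): the bell's spring plunger, 0 up, 0.008 m at its stop; about 1.4 N to start, 5 N at the stop, springs back up
- bell_top (a point): centre of the top of the bell's plunger head (22 across), 64 above the worktable when up; the bell is a fixed steel dome 86 across and 42 high
- timer: bystander: wind-up kitchen timer, 72 across and 47 high, origin under its centre

How it is judged:
On the way, in this order (a step that is already met when the one before it is completed fails the run):
1. every flask lies on its side in a lane of the cradle (x of flask_1_mid in the frame of cradle between -0.025 and 0.025 m and y of flask_1_mid in the frame of cradle between -0.108 and 0.108 m and z of flask_1_mid in the frame of cradle between 0.025 and 0.047 m and angle between the z axis of each of flask_1, flask_2, flask_3 and the x axis of cradle, either way round below 0.2 rad and x of flask_2_mid in the frame of cradle between -0.025 and 0.025 m and y of flask_2_mid in the frame of cradle between -0.108 and 0.108 m and z of flask_2_mid in the frame of cradle between 0.025 and 0.047 m and x of flask_3_mid in the frame of cradle between -0.025 and 0.025 m and y of flask_3_mid in the frame of cradle between -0.108 and 0.108 m and z of flask_3_mid in the frame of cradle between 0.025 and 0.047 m), for 0.2 s.
2. the gate is down on both pins (horizontal distance between gate and cradle_mouth below 0.006 m and angle between the y axis of gate and the y axis of cradle, either way round below 0.06 rad and angle between gate's own z axis and vertical below 0.06 rad and z of gate in the frame of cradle_mouth between -0.004 and 0.005 m), for 0.2 s.
3. the bell plunger is pressed down to its stop (8 mm; 6.8 mm counts) (value of joint bell_plunger above 0.0068 m), for 0.05 s.
At the end, for the whole second after the job is handed in: Every flask lies in a lane (mid point within 25 mm of mid-length, axis within 0.2 rad of the lane, on the lane floor, not on a rib); gate seated on both pins (within 6 mm across, 5 mm in height, 0.06 rad); all at rest; bell plunger up again (all of step 1 and all of step 2 and linear speed of each of flask_1, flask_2, flask_3, gate below 0.02 m/s and value of joint bell_plunger below 0.003 m); the robot touches nothing.
It fails at once if a flask is lifted while it is upright ((angle between flask_1's own z axis and vertical below 0.5 rad and height (world z) of flask_1 above 0.035 m) or (angle between flask_2's own z axis and vertical below 0.5 rad and height (world z) of flask_2 above 0.035 m) or (angle between flask_3's own z axis and vertical below 0.5 rad and height (world z) of flask_3 above 0.035 m)).
It fails at once if the timer is moved by more than 25 mm (distance of timer from where it was at the start of the episode above 0.025 m).
Of flask_1, flask_2, flask_3 only 2 to 3 are there at a start; the rules pass over those that are not, and their reading is None.
At some moment in a run one of flask_1, flask_2, flask_3 may be knocked a few centimetres aside while the robot is not near it.
It also fails if it takes over 210 s, if anything falls off the work surface, if the arm or the gripper's body presses on something with over 40 N, if the wrist force passes 120 N, or if a joint passes its speed limit or range.

## Working session

There is one attempt and no reset: what is moved stays moved. The work goes in short steps, Python scripts to look and compute and a tool call to move; the robot and the scene stay as the last step left them, time stands still between calls to the robot, and variables do not carry over. Pictures are saved under pics/ and viewed, at most 14 in all, crops included, and the job is handed in when it is done.

Besides the shell and the picture viewer there is one more tool, called after "Emit:" as name(argument=value, ...) on one line, values as JSON. step_arm: Moves the arm, as the interface text tells. Its arguments: {"type":"object","properties":{"rows":{"type":"array","items":{"type":"object","properties":{"dx":{"type":"number"},"dy":{"type":"number"},"dz":{"type":"number"},"rx":{"type":"number"},"ry":{"type":"number"},"rz":{"type":"number"},"hand":{"type":"number"}}}}},"required":["rows"]}

```bash
mkdir -p pics; cat > h.py <<'E'
import numpy as np, cv2
from cell import observe, read_camera, finish_job, tip_extent
from scipy.spatial.transform import Rotation as R
def K(c):
    f=c['pixels'].shape[0]/2/np.tan(np.radians(c['fov_y'])/2)
    return np.array([[f,0,c['cx']],[0,f,c['cy']],[0,0,1.]])
def rot(c):
    a=np.array(c['attitude'],float)
    return R.from_quat(a) .as_matrix() if a.size==4 else a.reshape(3,3)
def cloud(c):
    h,w=c['depth'].shape
    uv=np.stack(np.meshgrid(np.arange(w),np.arange(h)),-1).reshape(-1,1,2).astype(np.float64)
    n=cv2.undistortPoints(uv,K(c),np.array(c['dist_coeffs'],float)).reshape(h,w,2)
    d=c['depth'][...,None]
    p=np.concatenate([n[...,:1]*d,-n[...,1:]*d,-d],-1)
    P=p@rot(c).T+np.array(c['eye']); P[c['depth']==0]=np.nan
    return P
def project(c,X):
    p=(np.atleast_2d(X)-np.array(c['eye']))@rot(c)
    p=p*[1,-1,-1]
    return cv2.projectPoints(p.astype(float),np.zeros(3),np.zeros(3),K(c),np.array(c['dist_coeffs'],float))[0].reshape(-1,2)
def ray(c,u,v,z):
    n=cv2.undistortPoints(np.array([[[u,v]]],float),K(c),np.array(c['dist_coeffs'],float)).ravel()
    d=rot(c)@np.array([n[0],-n[1],-1]); e=np.array(c['eye']); return e+d*(z-e[2])/d[2]
def snap(name,fn):
    c=read_camera(name); cv2.imwrite('pics/'+fn,c['pixels']); np.save('pics/'+fn[:-4]+'.npy',c,allow_pickle=True); return c
def load(fn): return np.load('pics/'+fn+'.npy',allow_pickle=True).item()
E
python3 - <<'E'
from h import *
print(observe(),tip_extent)
for n in('scene','top'):
    c=snap(n,n+'0.png'); print(n,c['eye'],c['attitude'],c['fov_y'],c['dist_coeffs'])
    P=cloud(c); print(np.nanpercentile(P[...,2],[1,20,50,90]))
    
E
```

```text
{'clock': 0.0, 'qpos': array([-1.21597786e+00,  3.14224123e-01, -4.80890938e-02,  1.21016904e+00,
       -1.54890482e-05,  1.57077176e+00]), 'joint_vel': array([-0.00017295,  0.00085003, -0.00075801, -0.00164811,  0.00045507,
       -0.00025221]), 'joint_efforts': array([ 2.36597443e-03, -5.39586604e+01,  3.39752626e+01,  1.92935800e-02,
        6.04769798e-05, -1.99033430e-06]), 'ee_pos': array([ 0.20826225, -0.56212713,  0.25243126]), 'tcp_rot': array([ 9.84301696e-01,  1.76492099e-01, -1.56379685e-04, -8.28371249e-04]), 'wrist_force': array([0.28186856, 0.06373878, 0.27187819]), 'moment': array([-0.0359519 , -0.07898491,  0.03975082]), 'gripper_force': 0.0, 'width': 0.08529537415519875} 0.022
scene [-0.48059396  0.60660615  1.18737192] [-0.19901317  0.35052352  0.79305959 -0.45670943] 48.708418890209884 [-0.00918577  0.          0.          0.          0.        ]
[-8.08934289e-01 -7.87955674e-01 -8.89723785e-05  3.71562538e-01]
top [0.31636726 0.02813169 1.45951841] [-0.05650283  0.05895585  0.70653465 -0.70295123] 51.18479826094364 [0.03138904 0.         0.         0.         0.        ]
[-0.81424841 -0.80156095 -0.77859295  0.12126783]
```

View pics/scene0.png

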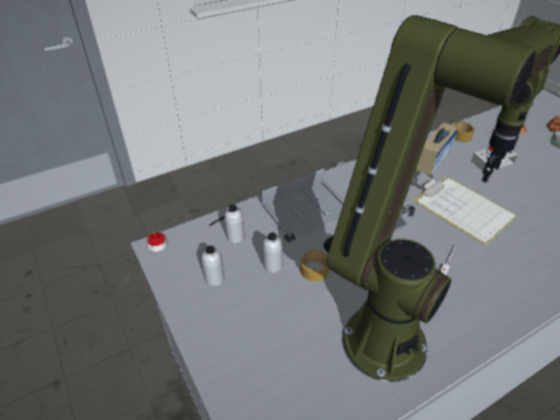

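View pics/top0.png

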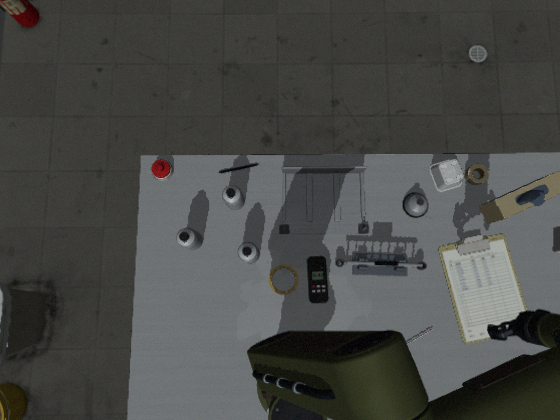

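```bash
python3 - <<'E'
from h import *
c=load('top0'); P=cloud(c)
im=c['pixels'][150:300,140:440]
im=cv2.convertScaleAbs(im,alpha=1.5)
cv2.imwrite('pics/crop0.png',cv2.resize(im,None,fx=2.66,fy=2.66,interpolation=cv2.INTER_CUBIC))
for n,(u,v) in dict(f1=(233,192),f2=(188,236),f3=(249,250),timer=(161,169),bell=(415,204),gate=(380,263),cr=(325,195),tape=(284,280),phone=(318,280)).items():
    Q=P[v-18:v+19,u-18:u+19].reshape(-1,3); Q=Q[Q[:,2]>.025]
    print(n,len(Q),P[v,u].round(3), Q[:,2].max().round(3) if len(Q) else '')
    for lo,hi in((.03,.1),(.1,.125),(.125,.16)):
        q=Q[(Q[:,2]>lo)&(Q[:,2]<hi)]
        if len(q)>3: print('   ',lo,len(q),q.min(0).round(3),q.max(0).round(3),np.median(q,0).round(3))
E
```

```text
f1 394 [0.585 0.183 0.149] 0.155
    0.03 81 [0.554 0.162 0.03 ] [0.593 0.218 0.099] [0.56  0.178 0.07 ]
    0.1 170 [0.553 0.163 0.1  ] [0.613 0.222 0.125] [0.575 0.187 0.12 ]
    0.125 139 [0.561 0.17  0.125] [0.609 0.214 0.155] [0.582 0.191 0.134]
f2 418 [0.452 0.317 0.142] 0.158
    0.03 90 [0.421 0.299 0.031] [0.481 0.35  0.1  ] [0.439 0.304 0.069]
    0.1 179 [0.422 0.298 0.102] [0.48  0.356 0.125] [0.448 0.321 0.12 ]
    0.125 141 [0.432 0.305 0.125] [0.475 0.351 0.158] [0.451 0.326 0.138]
f3 355 [0.408 0.133 0.15 ] 0.155
    0.03 30 [0.376 0.11  0.032] [0.42  0.15  0.099] [0.386 0.119 0.067]
    0.1 180 [0.377 0.112 0.101] [0.436 0.17  0.125] [0.404 0.135 0.12 ]
    0.125 145 [0.383 0.12  0.125] [0.434 0.165 0.155] [0.405 0.141 0.131]
timer 262 [0.683 0.432 0.052] 0.053
    0.03 224 [0.663 0.411 0.03 ] [0.72  0.468 0.053] [0.69  0.439 0.035]
bell 330 [ 0.564 -0.401  0.041] 0.069
    0.03 270 [ 0.538 -0.444  0.03 ] [ 0.599 -0.375  0.069] [ 0.567 -0.409  0.037]
gate 211 [ 0.369 -0.26   0.127] 0.133
    0.03 114 [ 0.353 -0.338  0.036] [ 0.388 -0.214  0.098] [ 0.371 -0.235  0.078]
    0.1 24 [ 0.363 -0.312  0.1  ] [ 0.376 -0.249  0.125] [ 0.369 -0.267  0.122]
    0.125 69 [ 0.366 -0.315  0.125] [ 0.375 -0.251  0.133] [ 0.369 -0.284  0.127]
cr 5 [ 0.602 -0.11   0.007] 0.026
tape 268 [0.32  0.029 0.003] 0.057
    0.03 266 [ 0.276 -0.012  0.039] [0.37  0.077 0.057] [0.323 0.032 0.048]
phone 683 [ 0.319 -0.08   0.031] 0.046
    0.03 458 [ 0.263 -0.139  0.03 ] [ 0.377 -0.045  0.046] [ 0.326 -0.077  0.033]
```

View pics/crop0.png

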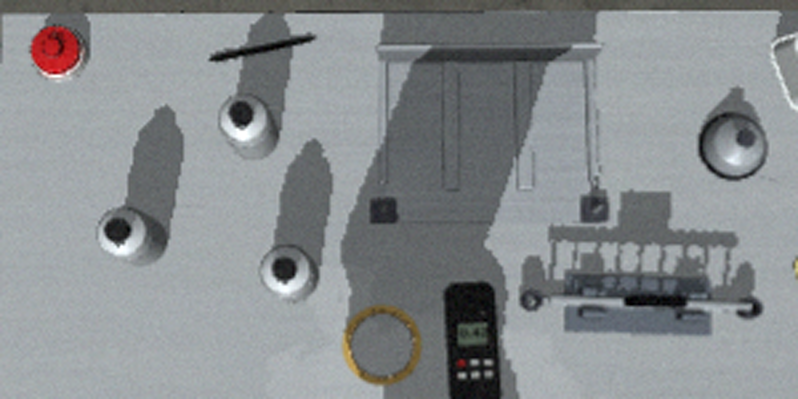

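```bash
python3 - <<'E'
from h import *
c=load('top0'); P=cloud(c)
sub=P[155:245,275:375].reshape(-1,3)
w=sub[(sub[:,2]>.06)&(sub[:,0]>.6)]
print('wall',len(w),w.min(0),w.max(0),np.median(w,0)); 
(vx,vy,x0,y0)=cv2.fitLine(w[:,:2].astype(np.float32),cv2.DIST_HUBER,0,.01,.01).ravel(); print(vx/vy,x0,y0)
for u,v in((284,229),(364,228)):
    q=P[v-8:v+8,u-8:u+8].reshape(-1,3); q=q[q[:,2]>.018]; print('pin',len(q),q.round(3)[np.argsort(q[:,2])][-8:].tolist())
# hypothesised pose projection
g=P[225:290,325:440].reshape(-1,3); a=g[g[:,2]>.1]
print('grip',a[:,:2].min(0),a[:,:2].max(0),np.median(a,0))
b=g[(g[:,2]>.07)&(g[:,2]<.09)];(vx,vy,x0,y0)=cv2.fitLine(b[:,:2].astype(np.float32),cv2.DIST_HUBER,0,.01,.01).ravel(); print('bar',vx/vy,x0,y0,b[:,1].min(),b[:,1].max())
for nm,(x1,y1,x2,y2),s in (('pl',(272,215,302,245),20),('pr',(350,215,380,245),20)):
    pass
big=np.hstack([cv2.resize(c['pixels'][a:a+26,b:b+26],None,fx=14,fy=14,interpolation=cv2.INTER_CUBIC) for a,b in((216,271),(216,351))])
big2=np.hstack([cv2.resize(c['pixels'][a:a+16,b:b+26],None,fx=14,fy=14,interpolation=cv2.INTER_CUBIC) for a,b in((254,327),(256,409))])
cv2.imwrite('pics/crop1.png',cv2.convertScaleAbs(np.vstack([big,big2]),alpha=2.2))
E
```

```text
wall 302 [ 0.67660371 -0.23607695  0.06002942] [0.68692923 0.03413186 0.08352575] [ 0.68058952 -0.09280923  0.07368326]
0.003373592 0.6805947 -0.040895566
pin 15 [[0.512, 0.028, 0.026], [0.508, 0.032, 0.027], [0.484, 0.029, 0.034], [0.484, 0.032, 0.036], [0.486, 0.032, 0.049], [0.485, 0.028, 0.051], [0.488, 0.032, 0.056], [0.488, 0.028, 0.059]]
pin 19 [[0.489, -0.229, 0.04], [0.491, -0.231, 0.045], [0.488, -0.231, 0.047], [0.485, -0.234, 0.048], [0.484, -0.23, 0.052], [0.487, -0.233, 0.054], [0.487, -0.236, 0.055], [0.49, -0.232, 0.059]]
grip [ 0.36345364 -0.31469711] [ 0.37594899 -0.24873159] [ 0.36911366 -0.27906465  0.12643901]
bar 0.03654862 0.37038988 -0.28007925 -0.40196037556505493 -0.16391583550189948
```

View pics/crop1.png

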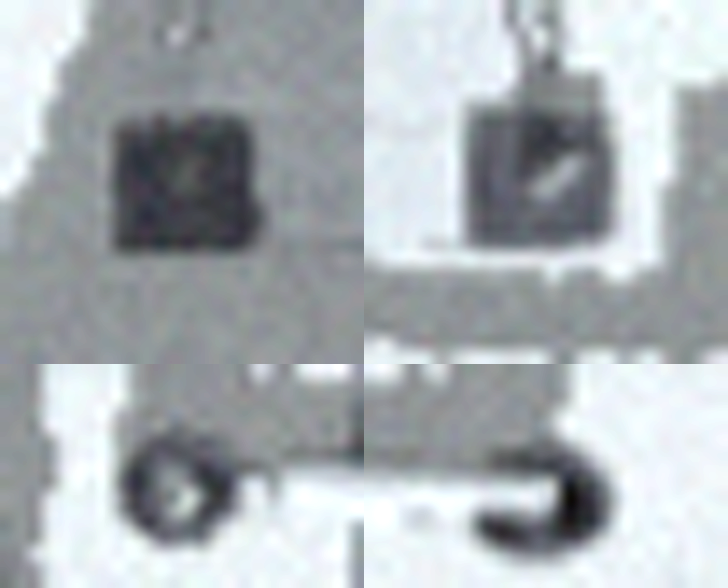

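Emit:
step_arm(rows=[{"dx":3,"dy":4,"dz":2,"hand":0},{"dx":3,"dy":4,"dz":2},{"dx":3,"dy":4},{"dx":3,"dy":4},{"dx":3,"dy":4},{"dx":3,"dy":4},{"dx":3,"dy":4},{"dx":3,"dy":4},{"dx":3,"dy":4},{"dx":3,"dy":4}])

```text
validation failed for argument at $.ro...
```

```bash
python3 - <<'E'
from h import *
c=load('top0')
for n,u,v,z in(('pl',283.9-.0,229.2,.012),('pr',363.6,228.5,.012),('kl',339.7,263,.042),('kr',421.6,265.7,.042),('bell',415+5,200,.064)): print(n,ray(c,u-.5,v-.5,z).round(4))
# check: project pins/knuckles hypothesised into scene cam
print(project(c,[[.4865,.031,.012],[.4865,-.233,.012],[.4865,.031,.058],[.4865,-.233,.058]]).round(1))
E
```

```text
pl [0.4878 0.0305 0.012 ]
pr [ 0.4889 -0.2341  0.012 ]
kl [ 0.3743 -0.1482  0.042 ]
kr [ 0.3648 -0.4097  0.042 ]
bell [ 0.5745 -0.4097  0.064 ]
[[283.3 229.1]
 [362.8 228.7]
 [283.2 227.4]
 [365.3 227. ]]
```

Emit:
step_arm(rows=[{"dx":3,"dy":4,"dz":2,"rx":0,"ry":0,"rz":0,"hand":0},{"dx":3,"dy":4,"dz":2,"rx":0,"ry":0,"rz":0,"hand":0},{"dx":3,"dy":4,"dz":0,"rx":0,"ry":0,"rz":0,"hand":0},{"dx":3,"dy":4,"dz":0,"rx":0,"ry":0,"rz":0,"hand":0},{"dx":3,"dy":4,"dz":0,"rx":0,"ry":0,"rz":0,"hand":0},{"dx":3,"dy":4,"dz":0,"rx":0,"ry":0,"rz":0,"hand":0},{"dx":3,"dy":4,"dz":0,"rx":0,"ry":0,"rz":0,"hand":0},{"dx":3,"dy":4,"dz":0,"rx":0,"ry":0,"rz":0,"hand":0},{"dx":3,"dy":4,"dz":0,"rx":0,"ry":0,"rz":0,"hand":0},{"dx":3,"dy":4,"dz":0,"rx":0,"ry":0,"rz":0,"hand":0}])

```text
clock: 1.1
ee_pos: [0.5048, -0.1664, 0.2902]
tcp_rot: [0.984, 0.177, -0.0, -0.0]
wrist_force: [1.4, -0.8, 0.9]
width: -0.0001
gripper_force: 0.0
```

Emit:
step_arm(rows=[{"dx":1.3,"dy":4.8,"dz":0,"rx":0,"ry":0,"rz":-5,"hand":0},{"dx":1.3,"dy":4.8,"dz":0,"rx":0,"ry":0,"rz":-5,"hand":0},{"dx":1.3,"dy":4.8,"dz":0,"rx":0,"ry":0,"rz":-5,"hand":0},{"dx":1.3,"dy":4.8,"dz":0,"rx":0,"ry":0,"rz":-5.4,"hand":0},{"dx":1.3,"dy":4.7,"dz":0,"rx":0,"ry":0,"rz":0,"hand":0},{"dx":1.3,"dy":4.7,"dz":0,"rx":0,"ry":0,"rz":0,"hand":0},{"dx":0,"dy":0,"dz":-4.5,"rx":0,"ry":0,"rz":0,"hand":0},{"dx":0,"dy":0,"dz":-4.5,"rx":0,"ry":0,"rz":0,"hand":0},{"dx":0,"dy":0,"dz":-4.5,"rx":0,"ry":0,"rz":0,"hand":0},{"dx":0,"dy":0,"dz":-4.3,"rx":0,"ry":0,"rz":0,"hand":0}])

```text
clock: 2.1
ee_pos: [0.5845, 0.0638, 0.1103]
tcp_rot: [0.999, 0.043, -0.002, -0.023]
wrist_force: [1.2, -0.1, 0.5]
width: -0.0
gripper_force: 0.0
```

```bash
python3 -c "
from h import *
o=observe();print(o['ee_pos'],o['tcp_rot'],o['qpos'])"
```

```text
[0.58446875 0.06377665 0.11028704] [ 0.99882164  0.04253213 -0.00170337 -0.02331202] [ 0.08414393  0.38569278 -0.28619841  0.90037171  0.0467296   3.14058911]
```

Emit:
step_arm(rows=[{"dx":0,"dy":0,"dz":0,"rx":0,"ry":0,"rz":8.5,"hand":0},{"dx":0,"dy":0,"dz":0,"rx":0,"ry":0,"rz":8.5,"hand":0},{"dx":0,"dy":0,"dz":0,"rx":0,"ry":0,"rz":8.5,"hand":0},{"dx":0,"dy":0,"dz":0,"rx":0,"ry":0,"rz":8.5,"hand":0},{"dx":0,"dy":0,"dz":0,"rx":0,"ry":0,"rz":8.5,"hand":0},{"dx":0,"dy":0,"dz":0,"rx":0,"ry":0,"rz":8.5,"hand":0},{"dx":0,"dy":0,"dz":0,"rx":0,"ry":0,"rz":8.5,"hand":0},{"dx":0,"dy":0,"dz":0,"rx":0,"ry":0,"rz":8.5,"hand":0},{"dx":0,"dy":0,"dz":0,"rx":0,"ry":0,"rz":8.5,"hand":0},{"dx":0,"dy":0,"dz":0,"rx":0,"ry":0,"rz":8.5,"hand":0}])

```text
clock: 3.1
ee_pos: [0.5848, 0.0636, 0.112]
tcp_rot: [0.706, 0.708, -0.017, -0.017]
wrist_force: [-0.9, 0.5, 0.4]
width: -0.0002
gripper_force: 0.0
```

```bash
cat >> h.py <<'E'
def go(pos,yaw):
    """yaw: world angle (deg) of tool x axis, tool pointing down; prints needed cm and degrees"""
    o=observe(); T=R.from_euler('z',yaw,degrees=True)*R.from_euler('x',180,degrees=True)
    r=(T*R.from_quat(o['tcp_rot']).inv()).as_rotvec(degrees=True)
    print('d cm',((np.array(pos)-o['ee_pos'])*100).round(2),'rot',r.round(2),'q',o['qpos'].round(2),'clk',o['clock'],'w',o['width'],'f',o['gripper_force'])
E
python3 -c "
from h import *
go([.583,.12,.112],180)"
```

```text
d cm [-0.18  5.64  0.  ] rot [ 2.18 -2.11 89.77] q [ 0.11  0.42 -0.23  0.97  0.    1.67] clk 3.1 w -0.0002275451212645617 f 0.0
```

Emit:
step_arm(rows=[{"dx":0,"dy":3.5,"dz":0,"rx":0,"ry":0,"rz":0,"hand":0},{"dx":0,"dy":3.5,"dz":0,"rx":0,"ry":0,"rz":0,"hand":0},{"dx":0,"dy":1,"dz":0,"rx":0,"ry":0,"rz":0,"hand":0},{"dx":0,"dy":1,"dz":0,"rx":0,"ry":0,"rz":0,"hand":0},{"dx":0,"dy":1,"dz":0,"rx":0,"ry":0,"rz":0,"hand":0},{"dx":0,"dy":1,"dz":0,"rx":0,"ry":0,"rz":0,"hand":0},{"dx":0,"dy":1,"dz":0,"rx":0,"ry":0,"rz":0,"hand":0},{"dx":0,"dy":1,"dz":0,"rx":0,"ry":0,"rz":0,"hand":0},{"dx":0,"dy":1,"dz":0,"rx":0,"ry":0,"rz":0,"hand":0},{"dx":0,"dy":0.8,"dz":0,"rx":0,"ry":0,"rz":0,"hand":0}])

```text
clock: 4.1
ee_pos: [0.5851, 0.2126, 0.1124]
tcp_rot: [0.708, 0.706, -0.017, -0.016]
wrist_force: [0.3, -0.0, -1.5]
width: -0.0
gripper_force: 0.0
```

```bash
python3 -c "
from h import *
go([.583,.12,.112],90)
c=snap('scene','s1.png');cv2.imwrite('pics/s1c.png',cv2.resize(c['pixels'][150:350,130:430],None,fx=2.6,fy=2.6))"
```

```text
d cm [-0.21 -9.26 -0.04] rot [ 0.02 -2.69  0.13] q [ 0.34  0.48 -0.14  1.    0.02  1.91] clk 4.1 w -4.234408600958518e-05 f 0.0
```

View pics/s1c.png

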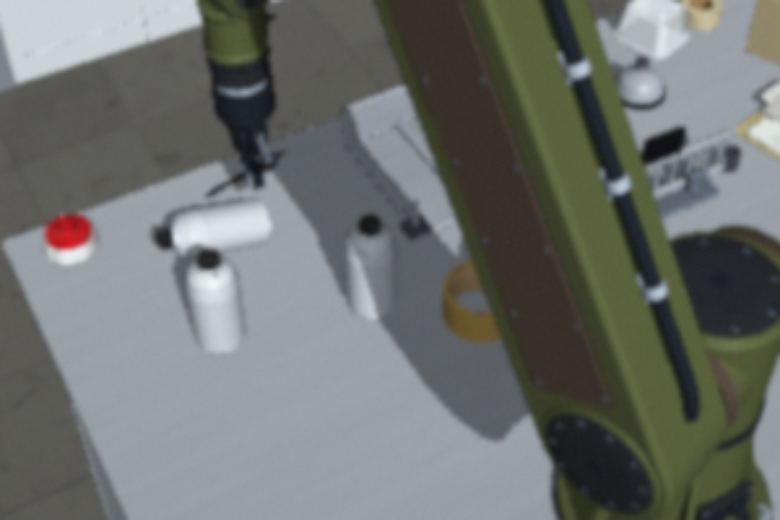

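```bash
cat >> h.py <<'E'
def lying(P,x0,x1,y0,y1):
    Q=P.reshape(-1,3); Q=Q[(Q[:,0]>x0)&(Q[:,0]<x1)&(Q[:,1]>y0)&(Q[:,1]<y1)&(Q[:,2]>.02)&(Q[:,2]<.085)]
    b=Q[Q[:,2]>.055]; m=b.mean(0); u=np.linalg.svd((b-m)[:,:2],full_matrices=False)[2][0]
    t=(Q-m)[:,:2]@u; s=(Q-m)[:,:2]@np.array([-u[1],u[0]]); tb=(b-m)[:,:2]@u
    print('n',len(Q),len(b),'ridge ctr',m.round(4),'dir',u.round(3),'t all',np.percentile(t,[.5,99.5]).round(4),'t ridge',np.percentile(tb,[1,99]).round(4),'s',np.percentile(s,[1,99]).round(4),'zmax',np.percentile(b[:,2],98).round(4))
    return m,u
E
python3 -c "
from h import *
c=load('s1');lying(cloud(c),.5,.7,.19,.42)
P=cloud(c)
c=snap('top','t1.png');lying(cloud(c),.5,.7,.19,.42)
"
```

```text
n 501 367 ridge ctr [0.5605 0.2757 0.0712] dir [-0.138  0.99 ] t all [-0.0682  0.1252] t ridge [-0.0662  0.0771] s [-0.1453  0.0192] zmax 0.0846h.py:35: RuntimeWarning: Mean of empty slice.
  b=Q[Q[:,2]>.055]; m=b.mean(0); u=np.linalg.svd((b-m)[:,:2],full_matrices=False)[2][0]
  ret = um.true_divide(
Traceback (most recent call last):
  File "h.py", line 35, in lying
    b=Q[Q[:,2]>.055]; m=b.mean(0); u=np.linalg.svd((b-m)[:,:2],full_matrices=False)[2][0]
                                     ~~~~~~~~~~~~~~~~~~~~~~~~~~~~~~~~~~~~~~~~~~~~~~~~~^^^
IndexError: index 0 is out of bounds for axis 0 with size 0
```

Emit:
step_arm(rows=[{"dx":0,"dy":0,"dz":5,"rx":0,"ry":-2.7,"rz":0,"hand":0},{"dx":0,"dy":0,"dz":5,"rx":0,"ry":0,"rz":0,"hand":0},{"dx":-4,"dy":-1.2,"dz":0,"rx":0,"ry":0,"rz":0,"hand":0},{"dx":-4,"dy":-1.2,"dz":0,"rx":0,"ry":0,"rz":0,"hand":0},{"dx":-4,"dy":-1.2,"dz":0,"rx":0,"ry":0,"rz":0,"hand":0},{"dx":-4,"dy":-1.2,"dz":0,"rx":0,"ry":0,"rz":0,"hand":0},{"dx":-4,"dy":-1.2,"dz":0,"rx":0,"ry":0,"rz":0,"hand":0},{"dx":-3.6,"dy":-1.2,"dz":0,"rx":0,"ry":0,"rz":0,"hand":0},{"dx":0,"dy":0,"dz":-2,"rx":0,"ry":0,"rz":0,"hand":0}])

```text
clock: 5.1
ee_pos: [0.3463, 0.1385, 0.1939]
tcp_rot: [0.708, 0.706, 0.001, 0.001]
wrist_force: [1.2, 0.5, -0.6]
width: 0.0003
gripper_force: 0.0
```

```bash
python3 -c "
from h import *
go([.350,.141,.112],90)
c=snap('top','t2.png');P=cloud(c);lying(P,.5,.7,.19,.42)
Q=P[225:265,170:205].reshape(-1,3);Q=Q[Q[:,2]>.11];print(Q.min(0),Q.max(0))"
```

```text
d cm [ 0.37  0.25 -8.19] rot [-0.    0.12  0.14] q [ 0.38 -0.08 -0.64  1.01 -0.    1.95] clk 5.1 w 0.0002514731508649138 f 0.0
n 813 435 ridge ctr [0.568  0.2856 0.0608] dir [-0.063  0.998] t all [-0.0573  0.1246] t ridge [-0.0559  0.0603] s [-0.1333  0.0302] zmax 0.0677
[0.34672316 0.16965619 0.11024629] [0.47897403 0.35645058 0.68537114]
```

Emit:
step_arm(rows=[{"dx":0,"dy":0.2,"dz":-4.1,"rx":0,"ry":0,"rz":0,"hand":0},{"dx":0,"dy":0,"dz":-4.1,"rx":0,"ry":0,"rz":0,"hand":0},{"dx":1,"dy":0,"dz":0,"rx":0,"ry":0,"rz":0,"hand":0},{"dx":1,"dy":0,"dz":0,"rx":0,"ry":0,"rz":0,"hand":0},{"dx":1,"dy":0,"dz":0,"rx":0,"ry":0,"rz":0,"hand":0},{"dx":1,"dy":0,"dz":0,"rx":0,"ry":0,"rz":0,"hand":0},{"dx":1,"dy":0,"dz":0,"rx":0,"ry":0,"rz":0,"hand":0},{"dx":1,"dy":0,"dz":0,"rx":0,"ry":0,"rz":0,"hand":0},{"dx":1,"dy":0,"dz":0,"rx":0,"ry":0,"rz":0,"hand":0},{"dx":0.9,"dy":0,"dz":0,"rx":0,"ry":0,"rz":0,"hand":0}])

```text
clock: 6.15
ee_pos: [0.4292, 0.1417, 0.1106]
tcp_rot: [0.708, 0.706, 0.0, 0.0]
wrist_force: [-0.5, 1.1, -0.2]
width: -0.0001
gripper_force: 0.0
```

Emit:
step_arm(rows=[{"dx":0,"dy":0,"dz":2,"rx":0,"ry":0,"rz":0,"hand":8.5},{"dx":0,"dy":-4,"dz":5,"rx":0,"ry":0,"rz":0,"hand":8.5},{"dx":0,"dy":-5,"dz":3,"rx":0,"ry":0,"rz":0,"hand":8.5},{"dx":0,"dy":-5,"dz":0,"rx":0,"ry":0,"rz":0,"hand":8.5},{"dx":0,"dy":-4,"dz":0,"rx":0,"ry":0,"rz":0,"hand":8.5}])

```text
clock: 6.65
ee_pos: [0.429, -0.0245, 0.1965]
tcp_rot: [0.708, 0.706, 0.001, 0.001]
wrist_force: [-0.0, 0.6, -0.0]
width: 0.0723
gripper_force: 0.0
```

```bash
python3 -c "
from h import *
go([.350,.141,.112],90)
c=snap('top','t3.png');cv2.imwrite('pics/t3c.png',cv2.resize(cv2.convertScaleAbs(c['pixels'][150:300,130:430],alpha=1.4),None,fx=2.6,fy=2.6))"
```

```text
d cm [-7.9  16.55 -8.45] rot [0.07 0.17 0.12] q [-0.06  0.03 -0.53  1.02 -0.    1.52] clk 6.65 w 0.07233717560134913 f 0.0
```

View pics/t3c.png

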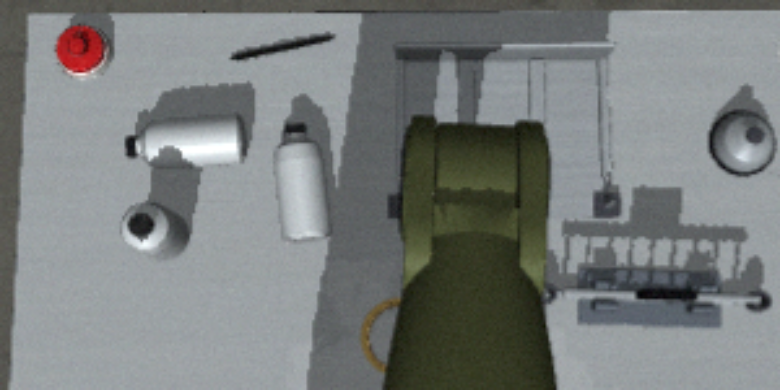

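```bash
python3 -c "
from h import *
c=load('t3');P=cloud(c)
for nm,a,b in(('f1',(125,146),(244,139)),('f3',(293,124),(308,239))):
  A,B=[ray(c,130+(u+.5)/2.6-.5,150+(v+.5)/2.6-.5,.034) for u,v in(a,b)];d=A-B;print(nm,A.round(4),B.round(4),'len',np.hypot(*d[:2]).round(4),'mid',(A+B).round(4)/2,'ang',np.degrees(np.arctan2(d[1],d[0])).round(1))
lying(P,.535,.65,.2,.4)
lying(P,.41,.60,.09,.185)
"
```

```text
f1 [0.5627 0.3776 0.034 ] [0.571  0.2275 0.034 ] len 0.1503 mid [0.56685 0.3026  0.034  ] ang 93.2
f3 [0.5901 0.1656 0.034 ] [0.4435 0.1453 0.034 ] len 0.1479 mid [0.5168  0.15545 0.034  ] ang 7.9
n 772 450 ridge ctr [0.5679 0.2865 0.0608] dir [-0.064  0.998] t all [-0.0578  0.0876] t ridge [-0.0571  0.0598] s [-0.0297  0.0301] zmax 0.0677
n 771 437 ridge ctr [0.5028 0.1536 0.0605] dir [-0.993 -0.116] t all [-0.0864  0.0598] t ridge [-0.0599  0.0572] s [-0.0295  0.0306] zmax 0.067
```

Emit:
step_arm(rows=[{"dx":1.9,"dy":4.6,"dz":0,"rx":0,"ry":0,"rz":1.7,"hand":8.5},{"dx":2,"dy":4.7,"dz":0,"rx":0,"ry":0,"rz":1.8,"hand":8.5},{"dx":2,"dy":4.7,"dz":0,"rx":0,"ry":0,"rz":0,"hand":8.5},{"dx":2,"dy":4.7,"dz":0,"rx":0,"ry":0,"rz":0,"hand":8.5},{"dx":2,"dy":4.7,"dz":0,"rx":0,"ry":0,"rz":0,"hand":8.5},{"dx":2,"dy":4.7,"dz":0,"rx":0,"ry":0,"rz":0,"hand":8.5},{"dx":1.9,"dy":4.6,"dz":0,"rx":0,"ry":0,"rz":0,"hand":8.5},{"dx":0,"dy":0,"dz":-4,"rx":0,"ry":0,"rz":0,"hand":8.5},{"dx":0,"dy":0,"dz":-3,"rx":0,"ry":0,"rz":0,"hand":8.5}])

```text
clock: 7.6
ee_pos: [0.5649, 0.3018, 0.1237]
tcp_rot: [0.685, 0.728, 0.0, 0.001]
wrist_force: [-0.8, -0.6, -0.8]
width: 0.0848
gripper_force: 0.0
```

```bash
python3 -c "
from h import *
go([.567,.3025,.042],93.4)
c=snap('scene','s2.png');P=cloud(c);lying(P,.535,.6,.24,.4)"
```

```text
d cm [ 0.21  0.07 -8.17] rot [ 0.    0.08 -0.1 ] q [ 0.49  0.46 -0.13  0.97 -0.    2.  ] clk 7.6 w 0.08478195404007653 f 0.0
n 528 284 ridge ctr [0.5634 0.2964 0.0623] dir [-0.011  1.   ] t all [-0.0553  0.0799] t ridge [-0.0551  0.0534] s [-0.0253  0.025 ] zmax 0.0694
```

Emit:
step_arm(rows=[{"dx":0.2,"dy":0,"dz":-3,"rx":0,"ry":0,"rz":0,"hand":8.5},{"dx":0,"dy":0,"dz":-3,"rx":0,"ry":0,"rz":0,"hand":8.5},{"dx":0,"dy":0,"dz":-2.2,"rx":0,"ry":0,"rz":0,"hand":8.5},{"dx":0,"dy":0,"dz":0,"rx":0,"ry":0,"rz":0,"hand":5},{"dx":0,"dy":0,"dz":0,"rx":0,"ry":0,"rz":0,"hand":5},{"dx":0,"dy":0,"dz":0,"rx":0,"ry":0,"rz":0,"hand":5},{"dx":0,"dy":0,"dz":0,"rx":0,"ry":0,"rz":0,"hand":5},{"dx":0,"dy":0,"dz":0,"rx":0,"ry":0,"rz":0,"hand":5},{"dx":0,"dy":0,"dz":2,"rx":0,"ry":0,"rz":0,"hand":5},{"dx":0,"dy":0,"dz":4,"rx":0,"ry":0,"rz":0,"hand":5}])

```text
clock: 8.65
ee_pos: [0.5635, 0.2983, 0.1009]
tcp_rot: [0.686, 0.728, -0.003, -0.001]
wrist_force: [1.1, 0.6, -1.9]
width: 0.0602
gripper_force: 65.4
```

Emit:
step_arm(rows=[{"dx":0,"dy":-3,"dz":4,"rx":0,"ry":0,"rz":0,"hand":5},{"dx":0,"dy":-4.5,"dz":2,"rx":0,"ry":0,"rz":0,"hand":5},{"dx":0,"dy":-4.5,"dz":0,"rx":0,"ry":0,"rz":0,"hand":5},{"dx":0,"dy":-4,"dz":0,"rx":0,"ry":0,"rz":8,"hand":5},{"dx":0,"dy":-3,"dz":0,"rx":0,"ry":0,"rz":8,"hand":5},{"dx":0.4,"dy":-3,"dz":0,"rx":0,"ry":0,"rz":8,"hand":5},{"dx":0.4,"dy":-3,"dz":0,"rx":0,"ry":0,"rz":8,"hand":5},{"dx":0.4,"dy":-2,"dz":0,"rx":0,"ry":0,"rz":8,"hand":5},{"dx":0.4,"dy":-2,"dz":0,"rx":0,"ry":0,"rz":8,"hand":5},{"dx":0.4,"dy":-1,"dz":0,"rx":0,"ry":0,"rz":8,"hand":5}])

```text
clock: 9.65
ee_pos: [0.5861, -0.0021, 0.1637]
tcp_rot: [0.262, 0.965, -0.0, 0.001]
wrist_force: [0.3, 0.2, -1.9]
width: 0.0605
gripper_force: 65.4
```

Emit:
step_arm(rows=[{"dx":0.4,"dy":-0.8,"dz":0,"rx":0,"ry":0,"rz":8,"hand":5},{"dx":0,"dy":0,"dz":0,"rx":0,"ry":0,"rz":8,"hand":5},{"dx":0,"dy":0,"dz":0,"rx":0,"ry":0,"rz":8,"hand":5},{"dx":0,"dy":0,"dz":0,"rx":0,"ry":0,"rz":6.8,"hand":5},{"dx":0,"dy":0,"dz":-1,"rx":0,"ry":0,"rz":0,"hand":5}])

```text
clock: 10.15
ee_pos: [0.5912, -0.0085, 0.1546]
tcp_rot: [-0.001, 1.0, 0.0, 0.002]
wrist_force: [0.7, 0.5, -1.9]
width: 0.0607
gripper_force: 65.5
```

```bash
python3 -c "
from h import *
go([.587,-.010,.050],180)"
```

```text
d cm [ -0.42  -0.15 -10.46] rot [-0.02  0.21 -0.17] q [-0.01  0.35 -0.23  0.99  0.   -0.02] clk 10.15 w 0.06071970736521219 f 65.4815411567688
```

Emit:
step_arm(rows=[{"dx":-0.4,"dy":-0.2,"dz":-3,"rx":0,"ry":0,"rz":0,"hand":5},{"dx":0,"dy":0,"dz":-3,"rx":0,"ry":0,"rz":0,"hand":5},{"dx":0,"dy":0,"dz":-2,"rx":0,"ry":0,"rz":0,"hand":5},{"dx":0,"dy":0,"dz":-1.2,"rx":0,"ry":0,"rz":0,"hand":5},{"dx":0,"dy":0,"dz":-1,"rx":0,"ry":0,"rz":0,"hand":5},{"dx":0,"dy":0,"dz":-0.2,"rx":0,"ry":0,"rz":0,"hand":5}])

```text
clock: 10.75
ee_pos: [0.5861, -0.0101, 0.0494]
tcp_rot: [-0.001, 1.0, 0.0, 0.0]
wrist_force: [-5.8, 1.3, 13.9]
width: 0.0603
gripper_force: 67.2
```

Emit:
step_arm(rows=[{"dx":0,"dy":0,"dz":0,"rx":0,"ry":0,"rz":0,"hand":7.4},{"dx":0,"dy":0,"dz":0,"rx":0,"ry":0,"rz":0,"hand":7.4},{"dx":0,"dy":0,"dz":0,"rx":0,"ry":0,"rz":0,"hand":7.4},{"dx":0,"dy":0,"dz":2,"rx":0,"ry":0,"rz":0,"hand":7.4},{"dx":0,"dy":0,"dz":5,"rx":0,"ry":0,"rz":0,"hand":8.5},{"dx":0,"dy":0,"dz":5,"rx":0,"ry":0,"rz":0,"hand":8.5},{"dx":-1.7,"dy":4.3,"dz":0,"rx":0,"ry":0,"rz":3.5,"hand":8.5},{"dx":-1.7,"dy":4.2,"dz":0,"rx":0,"ry":0,"rz":3.5,"hand":8.5},{"dx":-1.7,"dy":4,"dz":0,"rx":0,"ry":0,"rz":0,"hand":8.5},{"dx":-1.8,"dy":4,"dz":0,"rx":0,"ry":0,"rz":0,"hand":8.5}])

```text
clock: 11.75
ee_pos: [0.5168, 0.156, 0.1699]
tcp_rot: [-0.062, 0.998, 0.0, 0.001]
wrist_force: [0.5, -0.6, 0.4]
width: 0.0851
gripper_force: 0.0
```

```bash
python3 -c "
from h import *
go([.517,.1552,.042],187)
c=snap('scene','s3.png');P=cloud(c);lying(P,.41,.60,.09,.24)
c=snap('top','t4.png');lying(cloud(c),.51,.67,-.05,.03)"
```

```text
d cm [  0.02  -0.08 -12.79] rot [-0.06  0.12 -0.11] q [ 0.29  0.25 -0.33  0.99  0.    0.17] clk 11.75 w 0.08509348687455762 f 0.0
n 615 313 ridge ctr [0.4969 0.1558 0.0605] dir [-0.989 -0.149] t all [-0.0903  0.0566] t ridge [-0.0607  0.0549] s [-0.0289  0.0254] zmax 0.0665
n 813 573 ridge ctr [ 0.594  -0.0084  0.0648] dir [-0.999 -0.036] t all [-0.0679  0.0824] t ridge [-0.0601  0.061 ] s [-0.0383  0.039 ] zmax 0.0731
```

Emit:
step_arm(rows=[{"dx":0,"dy":0,"dz":-4.5,"rx":0,"ry":0,"rz":0,"hand":8.5},{"dx":0,"dy":0,"dz":-4,"rx":0,"ry":0,"rz":0,"hand":8.5},{"dx":0,"dy":0,"dz":-3,"rx":0,"ry":0,"rz":0,"hand":8.5},{"dx":0,"dy":0,"dz":-1.3,"rx":0,"ry":0,"rz":0,"hand":8.5},{"dx":0,"dy":0,"dz":0,"rx":0,"ry":0,"rz":0,"hand":5},{"dx":0,"dy":0,"dz":0,"rx":0,"ry":0,"rz":0,"hand":5},{"dx":0,"dy":0,"dz":0,"rx":0,"ry":0,"rz":0,"hand":5},{"dx":0,"dy":0,"dz":0,"rx":0,"ry":0,"rz":0,"hand":5},{"dx":0,"dy":0,"dz":0,"rx":0,"ry":0,"rz":0,"hand":5},{"dx":0,"dy":0,"dz":4,"rx":0,"ry":0,"rz":0,"hand":5}])

```text
clock: 12.85
ee_pos: [0.5134, 0.1535, 0.0779]
tcp_rot: [-0.062, 0.998, -0.001, -0.004]
wrist_force: [-0.7, -0.5, -2.0]
width: 0.0605
gripper_force: 66.4
```

Emit:
step_arm(rows=[{"dx":0,"dy":0,"dz":4,"rx":0,"ry":0,"rz":-3,"hand":5},{"dx":0,"dy":0,"dz":4,"rx":0,"ry":0,"rz":-3,"hand":5},{"dx":1,"dy":-4,"dz":0,"rx":0,"ry":0,"rz":-1,"hand":5},{"dx":1,"dy":-4,"dz":0,"rx":0,"ry":0,"rz":0,"hand":5},{"dx":1,"dy":-4,"dz":0,"rx":0,"ry":0,"rz":0,"hand":5},{"dx":1,"dy":-4,"dz":0,"rx":0,"ry":0,"rz":0,"hand":5},{"dx":1,"dy":-4,"dz":0,"rx":0,"ry":0,"rz":0,"hand":5},{"dx":1,"dy":-3,"dz":0,"rx":0,"ry":0,"rz":0,"hand":5},{"dx":1,"dy":-2.7,"dz":0,"rx":0,"ry":0,"rz":0,"hand":5},{"dx":0,"dy":0,"dz":0,"rx":0,"ry":0,"rz":0,"hand":5}])

```text
clock: 13.85
ee_pos: [0.5882, -0.1058, 0.1615]
tcp_rot: [0.001, 1.0, -0.001, 0.001]
wrist_force: [0.1, 0.6, -2.0]
width: 0.0606
gripper_force: 66.5
```

```bash
python3 -c "
from h import *
go([.587,-.102,.050],180)"
```

```text
d cm [ -0.12   0.38 -11.15] rot [0.07 0.12 0.06] q [-0.18  0.36 -0.2   1.01 -0.   -0.18] clk 13.85 w 0.06059636502807763 f 66.53595685958862
```

Emit:
step_arm(rows=[{"dx":0,"dy":0,"dz":-3,"rx":0,"ry":0,"rz":0,"hand":5},{"dx":0,"dy":0,"dz":-3,"rx":0,"ry":0,"rz":0,"hand":5},{"dx":0,"dy":0,"dz":-1.5,"rx":0,"ry":0,"rz":0,"hand":5},{"dx":0,"dy":0,"dz":0,"rx":0,"ry":0,"rz":0,"hand":5}])

```text
clock: 14.25
ee_pos: [0.5846, -0.1014, 0.0838]
tcp_rot: [-0.002, 1.0, 0.001, -0.002]
wrist_force: [-0.1, 0.0, -1.5]
width: 0.0607
gripper_force: 66.5
```

Emit:
step_arm(rows=[{"dx":0.2,"dy":0,"dz":-2.2,"rx":0,"ry":0,"rz":0,"hand":5},{"dx":0,"dy":0,"dz":-1,"rx":0,"ry":0,"rz":0,"hand":5},{"dx":0,"dy":0,"dz":-0.3,"rx":0,"ry":0,"rz":0,"hand":5},{"dx":0,"dy":0,"dz":0,"rx":0,"ry":0,"rz":0,"hand":7.4},{"dx":0,"dy":0,"dz":0,"rx":0,"ry":0,"rz":0,"hand":7.4},{"dx":0,"dy":0,"dz":0,"rx":0,"ry":0,"rz":0,"hand":7.4},{"dx":0,"dy":0,"dz":2,"rx":0,"ry":0,"rz":0,"hand":7.4},{"dx":0,"dy":0,"dz":5,"rx":0,"ry":0,"rz":0,"hand":7.4},{"dx":0,"dy":0,"dz":5,"rx":0,"ry":0,"rz":0,"hand":0},{"dx":0,"dy":0,"dz":2,"rx":0,"ry":0,"rz":0,"hand":0}])

```text
clock: 15.25
ee_pos: [0.5917, -0.1029, 0.1974]
tcp_rot: [-0.001, 1.0, -0.0, 0.004]
wrist_force: [1.1, -0.4, 0.4]
width: 0.0461
gripper_force: 0.0
```

```bash
python3 -c "
from h import *
go([.39,.327,.112],180)
c=snap('top','t5.png');P=cloud(c);lying(P,.51,.67,-.05,.03)
Q=P.reshape(-1,3);Q=Q[(abs(Q[:,0]-.46)<.1)&(abs(Q[:,1]-.327)<.1)&(Q[:,2]>.105)];print(Q.min(0),Q.max(0))"
```

```text
d cm [-20.17  42.99  -8.54] rot [ 0.06  0.49 -0.16] q [-0.17  0.33 -0.15  1.08  0.   -0.18] clk 15.25 w 0.046094932989557635 f 0.0
n 813 578 ridge ctr [ 0.5938 -0.0083  0.0645] dir [-0.999 -0.034] t all [-0.0612  0.0826] t ridge [-0.0605  0.061 ] s [-0.038   0.0391] zmax 0.0729
[0.42146405 0.29961652 0.10534427] [0.48023595 0.35660281 0.15511261]
```

Emit:
step_arm(rows=[{"dx":-2,"dy":4.3,"dz":0,"rx":0,"ry":0,"rz":0,"hand":0},{"dx":-2,"dy":4.3,"dz":0,"rx":0,"ry":0,"rz":0,"hand":0},{"dx":-2,"dy":4.3,"dz":0,"rx":0,"ry":0,"rz":0,"hand":0},{"dx":-2,"dy":4.3,"dz":0,"rx":0,"ry":0,"rz":0,"hand":0},{"dx":-2,"dy":4.3,"dz":0,"rx":0,"ry":0,"rz":0,"hand":0},{"dx":-2.1,"dy":4.3,"dz":0,"rx":0,"ry":0,"rz":0,"hand":0},{"dx":-2.1,"dy":4.3,"dz":0,"rx":0,"ry":0,"rz":0,"hand":0},{"dx":-2.1,"dy":4.3,"dz":0,"rx":0,"ry":0,"rz":0,"hand":0},{"dx":-2.1,"dy":4.3,"dz":0,"rx":0,"ry":0,"rz":0,"hand":0},{"dx":-2.1,"dy":4.3,"dz":0,"rx":0,"ry":0,"rz":0,"hand":0}])

```text
clock: 16.3
ee_pos: [0.3831, 0.3293, 0.1919]
tcp_rot: [-0.001, 1.0, 0.001, 0.001]
wrist_force: [1.2, -0.4, 0.7]
width: -0.0001
gripper_force: 0.0
```

Emit:
step_arm(rows=[{"dx":0,"dy":0,"dz":-4.2,"rx":0,"ry":0,"rz":0,"hand":0},{"dx":0,"dy":0,"dz":-4.2,"rx":0,"ry":0,"rz":0,"hand":0},{"dx":0,"dy":0,"dz":0,"rx":0,"ry":0,"rz":0,"hand":0}])

```text
clock: 16.6
ee_pos: [0.3805, 0.3254, 0.103]
tcp_rot: [-0.002, 1.0, -0.003, -0.003]
wrist_force: [-1.1, -0.8, 0.1]
width: 0.0002
gripper_force: 0.0
```

Emit:
step_arm(rows=[{"dx":1.5,"dy":0.2,"dz":0.7,"rx":0,"ry":0,"rz":0,"hand":0},{"dx":1,"dy":0,"dz":0,"rx":0,"ry":0,"rz":0,"hand":0},{"dx":1,"dy":0,"dz":0,"rx":0,"ry":0,"rz":0,"hand":0},{"dx":1,"dy":0,"dz":0,"rx":0,"ry":0,"rz":0,"hand":0},{"dx":1,"dy":0,"dz":0,"rx":0,"ry":0,"rz":0,"hand":0},{"dx":1,"dy":0,"dz":0,"rx":0,"ry":0,"rz":0,"hand":0},{"dx":1,"dy":0,"dz":0,"rx":0,"ry":0,"rz":0,"hand":0},{"dx":1,"dy":0,"dz":0,"rx":0,"ry":0,"rz":0,"hand":0},{"dx":0.8,"dy":0,"dz":0,"rx":0,"ry":0,"rz":0,"hand":0}])

```text
clock: 17.5
ee_pos: [0.478, 0.3296, 0.1141]
tcp_rot: [-0.001, 1.0, 0.0, 0.0]
wrist_force: [0.7, 0.0, -0.1]
width: -0.0004
gripper_force: 0.0
```

Emit:
step_arm(rows=[{"dx":0,"dy":0,"dz":3,"rx":0,"ry":0,"rz":0,"hand":8.5},{"dx":-2,"dy":-4,"dz":4,"rx":0,"ry":0,"rz":0,"hand":8.5},{"dx":0,"dy":-5,"dz":0,"rx":0,"ry":0,"rz":0,"hand":8.5},{"dx":0,"dy":-5,"dz":0,"rx":0,"ry":0,"rz":0,"hand":8.5},{"dx":0,"dy":-5,"dz":0,"rx":0,"ry":0,"rz":0,"hand":8.5},{"dx":0,"dy":-3,"dz":0,"rx":0,"ry":0,"rz":0,"hand":8.5}])

```text
clock: 18.1
ee_pos: [0.46, 0.1134, 0.1777]
tcp_rot: [-0.001, 1.0, -0.0, 0.0]
wrist_force: [0.4, -0.1, 0.1]
width: 0.0848
gripper_force: 0.0
```

```bash
python3 -c "
from h import *
c=snap('top','t6.png');P=cloud(c);lying(P,.46,.68,.25,.41)
lying(P,.51,.67,-.045,.025)
lying(P,.51,.67,-.137,-.067)
cv2.imwrite('pics/t6c.png',cv2.resize(cv2.convertScaleAbs(c['pixels'][150:300,130:430],alpha=1.4),None,fx=2.6,fy=2.6))"
```

```text
n 748 481 ridge ctr [0.5455 0.3078 0.0617] dir [-0.961  0.275] t all [-0.0865  0.0589] t ridge [-0.0618  0.0569] s [-0.0291  0.0307] zmax 0.0689
n 772 576 ridge ctr [ 0.5936 -0.008   0.0646] dir [-1.    -0.016] t all [-0.0611  0.0821] t ridge [-0.0602  0.0606] s [-0.0315  0.0301] zmax 0.0734
n 772 580 ridge ctr [ 0.5739 -0.0997  0.0645] dir [-1.    -0.016] t all [-0.0864  0.0605] t ridge [-0.0627  0.059 ] s [-0.0301  0.03  ] zmax 0.0729
```

View pics/t6c.png

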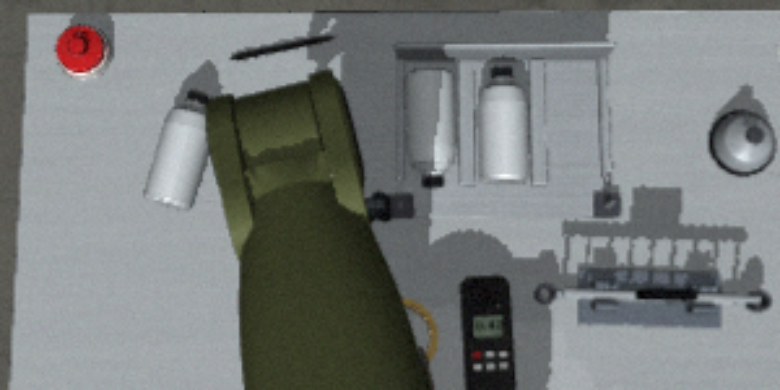

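Emit:
step_arm(rows=[{"dx":2,"dy":4,"dz":0,"rx":0,"ry":0,"rz":-8,"hand":8.5},{"dx":2,"dy":4,"dz":0,"rx":0,"ry":0,"rz":-8,"hand":8.5},{"dx":2,"dy":4,"dz":0,"rx":0,"ry":0,"rz":0,"hand":8.5},{"dx":2,"dy":4,"dz":0,"rx":0,"ry":0,"rz":0,"hand":8.5},{"dx":2.1,"dy":3,"dz":0,"rx":0,"ry":0,"rz":0,"hand":8.5},{"dx":0,"dy":0,"dz":-4,"rx":0,"ry":0,"rz":0,"hand":8.5},{"dx":0,"dy":0,"dz":-1,"rx":0,"ry":0,"rz":0,"hand":8.5},{"dx":0,"dy":0,"dz":0,"rx":0,"ry":0,"rz":0,"hand":8.5}])

```text
clock: 18.95
ee_pos: [0.5592, 0.3052, 0.1249]
tcp_rot: [0.138, 0.99, -0.002, -0.002]
wrist_force: [0.1, -0.3, -0.6]
width: 0.0855
gripper_force: 0.0
```

```bash
python3 -c "
from h import *
go([.561,.303,.042],164)
c=snap('scene','s4.png');P=cloud(c);lying(P,.46,.68,.25,.41)"
```

```text
d cm [ 0.18 -0.22 -8.29] rot [ 0.16 -0.26 -0.17] q [ 0.5   0.46 -0.13  0.98 -0.    0.78] clk 18.95 w 0.08552516007685926 f 0.0
n 646 410 ridge ctr [0.5417 0.3096 0.0632] dir [-0.967  0.253] t all [-0.0942  0.056 ] t ridge [-0.0634  0.0539] s [-0.0305  0.0301] zmax 0.0706
```

Emit:
step_arm(rows=[{"dx":0.1,"dy":-0.2,"dz":-4,"rx":0,"ry":0,"rz":0,"hand":8.5},{"dx":0,"dy":0,"dz":-3,"rx":0,"ry":0,"rz":0,"hand":8.5},{"dx":0,"dy":0,"dz":-1.3,"rx":0,"ry":0,"rz":0,"hand":8.5},{"dx":0,"dy":0,"dz":0,"rx":0,"ry":0,"rz":0,"hand":5},{"dx":0,"dy":0,"dz":0,"rx":0,"ry":0,"rz":0,"hand":5},{"dx":0,"dy":0,"dz":0,"rx":0,"ry":0,"rz":0,"hand":5},{"dx":0,"dy":0,"dz":0,"rx":0,"ry":0,"rz":0,"hand":5},{"dx":0,"dy":0,"dz":0,"rx":0,"ry":0,"rz":0,"hand":5},{"dx":0,"dy":0,"dz":4,"rx":0,"ry":0,"rz":0,"hand":5},{"dx":0,"dy":0,"dz":4,"rx":0,"ry":0,"rz":0,"hand":5}])

```text
clock: 20.0
ee_pos: [0.5612, 0.3037, 0.1244]
tcp_rot: [0.138, 0.99, -0.001, -0.001]
wrist_force: [-0.1, -0.2, -1.5]
width: 0.0613
gripper_force: 66.5
```

Emit:
step_arm(rows=[{"dx":0,"dy":-2,"dz":4,"rx":0,"ry":0,"rz":5.5,"hand":5},{"dx":0,"dy":-5,"dz":0,"rx":0,"ry":0,"rz":5.5,"hand":5},{"dx":0,"dy":-5,"dz":0,"rx":0,"ry":0,"rz":5,"hand":5},{"dx":0.5,"dy":-5,"dz":0,"rx":0,"ry":0,"rz":0,"hand":5},{"dx":0.5,"dy":-5,"dz":0,"rx":0,"ry":0,"rz":0,"hand":5},{"dx":0.5,"dy":-5,"dz":0,"rx":0,"ry":0,"rz":0,"hand":5},{"dx":0.5,"dy":-5,"dz":0,"rx":0,"ry":0,"rz":0,"hand":5},{"dx":0.5,"dy":-5,"dz":0,"rx":0,"ry":0,"rz":0,"hand":5},{"dx":0,"dy":-5,"dz":0,"rx":0,"ry":0,"rz":0,"hand":5},{"dx":0,"dy":-4,"dz":0,"rx":0,"ry":0,"rz":0,"hand":5}])

```text
clock: 21.0
ee_pos: [0.5872, -0.1572, 0.1649]
tcp_rot: [-0.001, 1.0, -0.0, 0.001]
wrist_force: [0.9, -0.2, -1.7]
width: 0.0614
gripper_force: 66.5
```

Emit:
step_arm(rows=[{"dx":0,"dy":-3.5,"dz":0,"rx":0,"ry":0,"rz":0,"hand":5},{"dx":0,"dy":0,"dz":-3,"rx":0,"ry":0,"rz":0,"hand":5},{"dx":0,"dy":0,"dz":0,"rx":0,"ry":0,"rz":0,"hand":5},{"dx":0,"dy":0,"dz":0,"rx":0,"ry":0,"rz":0,"hand":5}])

```text
clock: 21.4
ee_pos: [0.5864, -0.1889, 0.1342]
tcp_rot: [-0.001, 1.0, 0.001, -0.001]
wrist_force: [-0.6, 0.4, -1.6]
width: 0.0613
gripper_force: 66.5
```

```bash
python3 -c "
from h import *
go([.587,-.194,.050],180)"
```

```text
d cm [ 0.06 -0.51 -8.42] rot [-0.08 -0.09 -0.17] q [-0.31  0.41 -0.18  0.98  0.   -0.32] clk 21.4 w 0.061274939878969925 f 66.51001741918435
```

Emit:
step_arm(rows=[{"dx":0,"dy":-0.5,"dz":-3,"rx":0,"ry":0,"rz":0,"hand":5},{"dx":0,"dy":0,"dz":-2.5,"rx":0,"ry":0,"rz":0,"hand":5},{"dx":0,"dy":0,"dz":-1.5,"rx":0,"ry":0,"rz":0,"hand":5},{"dx":0,"dy":0,"dz":-1,"rx":0,"ry":0,"rz":0,"hand":5},{"dx":0,"dy":0,"dz":-0.5,"rx":0,"ry":0,"rz":0,"hand":5},{"dx":0,"dy":0,"dz":0,"rx":0,"ry":0,"rz":0,"hand":5}])

```text
clock: 22.0
ee_pos: [0.5877, -0.1938, 0.0525]
tcp_rot: [-0.002, 1.0, 0.0, 0.001]
wrist_force: [-7.1, 3.9, 13.5]
width: 0.061
gripper_force: 67.6
```

Emit:
step_arm(rows=[{"dx":0,"dy":0,"dz":0,"rx":0,"ry":0,"rz":0,"hand":7.4},{"dx":0,"dy":0,"dz":0,"rx":0,"ry":0,"rz":0,"hand":7.4},{"dx":0,"dy":0,"dz":0,"rx":0,"ry":0,"rz":0,"hand":7.4},{"dx":0,"dy":0,"dz":2,"rx":0,"ry":0,"rz":0,"hand":7.4},{"dx":0,"dy":0,"dz":5,"rx":0,"ry":0,"rz":0,"hand":7.4},{"dx":0,"dy":0,"dz":5,"rx":0,"ry":0,"rz":-8,"hand":4},{"dx":0,"dy":2,"dz":5,"rx":0,"ry":0,"rz":-8,"hand":4},{"dx":-1,"dy":4,"dz":0,"rx":0,"ry":0,"rz":-8,"hand":4},{"dx":-3,"dy":5,"dz":0,"rx":0,"ry":0,"rz":-8,"hand":4},{"dx":-3,"dy":5,"dz":0,"rx":0,"ry":0,"rz":-8,"hand":4}])

```text
clock: 23.0
ee_pos: [0.5256, -0.049, 0.2165]
tcp_rot: [0.344, 0.939, 0.0, 0.001]
wrist_force: [0.7, 1.4, -0.1]
width: 0.04
gripper_force: 0.0
```

Emit:
step_arm(rows=[{"dx":-3,"dy":5,"dz":0,"rx":0,"ry":0,"rz":-8,"hand":4},{"dx":-3,"dy":5,"dz":0,"rx":0,"ry":0,"rz":-8,"hand":4},{"dx":0,"dy":5,"dz":0,"rx":0,"ry":0,"rz":-8,"hand":4},{"dx":0,"dy":5,"dz":0,"rx":0,"ry":0,"rz":-8,"hand":4}])

```text
clock: 23.4
ee_pos: [0.4753, 0.1264, 0.2167]
tcp_rot: [0.576, 0.817, 0.0, 0.001]
wrist_force: [0.5, 0.2, -0.0]
width: 0.0402
gripper_force: 0.0
```

```bash
python3 -c "
from h import *
c=snap('top','t7.png');P=cloud(c)
for y in(-.010,-.102,-.194):lying(P,.5,.67,y-.034,y+.034)
cv2.imwrite('pics/t7c.png',cv2.resize(cv2.convertScaleAbs(c['pixels'][150:290,270:440],alpha=1.5),None,fx=4,fy=4,interpolation=cv2.INTER_CUBIC))
g=P[225:290,325:440].reshape(-1,3); a=g[g[:,2]>.1]
print('grip',a[:,:2].min(0),a[:,:2].max(0),np.median(a,0))
go([.37,-.28,.12],93)
"
```

```text
n 676 537 ridge ctr [ 0.6113 -0.0028  0.0647] dir [-1.     0.009] t all [-0.0577  0.0815] t ridge [-0.0565  0.058 ] s [-0.0243  0.0285] zmax 0.0726
n 770 580 ridge ctr [ 0.5728 -0.0995  0.0646] dir [-1.    -0.002] t all [-0.0871  0.0595] t ridge [-0.0621  0.0575] s [-0.0297  0.0298] zmax 0.0736
n 782 602 ridge ctr [ 0.5712 -0.1911  0.0657] dir [-1.    -0.023] t all [-0.0883  0.0591] t ridge [-0.0646  0.0587] s [-0.0298  0.0305] zmax 0.0741
grip [ 0.36363274 -0.31469603] [ 0.37601544 -0.24873572] [ 0.36908205 -0.27921257  0.12673981]
d cm [-10.58 -41.28  -9.67] rot [ -0.29   0.16 -16.43] q [ 0.27  0.13 -0.36  1.07  0.    1.5 ] clk 23.45 w 0.040417825096569146 f 0.0
```

View pics/t7c.png

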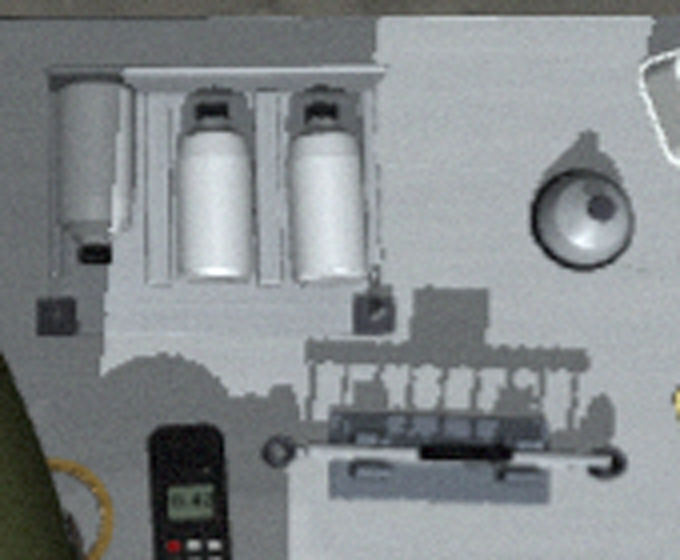

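```bash
python3 -c "
from h import *
c=load('t7');P=cloud(c)
lying(P,.5,.675,-.044,.05)
c=snap('scene','s5.png');P=cloud(c);lying(P,.5,.675,-.05,.05)
"
```

```text
n 816 560 ridge ctr [ 0.6135 -0.0026  0.0647] dir [-1.     0.003] t all [-0.0601  0.1045] t ridge [-0.0597  0.0602] s [-0.0372  0.0289] zmax 0.0725
n 415 187 ridge ctr [ 5.826e-01 -5.000e-04  6.350e-02] dir [-0.969  0.248] t all [-0.0881  0.0826] t ridge [-0.0593  0.0314] s [-0.053   0.0567] zmax 0.0716
```

Emit:
step_arm(rows=[{"dx":0,"dy":-4.5,"dz":0,"rx":0,"ry":0,"rz":-7,"hand":4},{"dx":0,"dy":-4.5,"dz":0,"rx":0,"ry":0,"rz":-7,"hand":4},{"dx":0,"dy":-4.5,"dz":0,"rx":0,"ry":0,"rz":-7,"hand":4},{"dx":-1,"dy":-4.5,"dz":0,"rx":0,"ry":0,"rz":-0.5,"hand":4},{"dx":-1,"dy":-4.5,"dz":0,"rx":0,"ry":0,"rz":0,"hand":4},{"dx":-1.7,"dy":-4.5,"dz":0,"rx":0,"ry":0,"rz":0,"hand":4},{"dx":-1.7,"dy":-4.5,"dz":0,"rx":0,"ry":0,"rz":0,"hand":4},{"dx":-1.7,"dy":-4.5,"dz":0,"rx":0,"ry":0,"rz":0,"hand":4},{"dx":-1.7,"dy":-3,"dz":0,"rx":0,"ry":0,"rz":0,"hand":4},{"dx":-1.7,"dy":-1.8,"dz":0,"rx":0,"ry":0,"rz":0,"hand":4}])

```text
clock: 24.5
ee_pos: [0.3696, -0.2861, 0.2161]
tcp_rot: [0.717, 0.697, -0.0, 0.001]
wrist_force: [-0.6, 0.2, 0.2]
width: 0.04
gripper_force: 0.0
```

Emit:
step_arm(rows=[{"dx":0,"dy":0,"dz":-4,"rx":0,"ry":0,"rz":0,"hand":4},{"dx":0,"dy":0,"dz":0,"rx":0,"ry":0,"rz":0,"hand":4},{"dx":0,"dy":0,"dz":0,"rx":0,"ry":0,"rz":0,"hand":4}])

```text
clock: 24.8
ee_pos: [0.3701, -0.283, 0.176]
tcp_rot: [0.717, 0.697, -0.0, -0.001]
wrist_force: [0.3, -0.4, 0.6]
width: 0.0399
gripper_force: 0.0
```

```bash
python3 -c "
from h import *
go([.3697,-.280,.110],87.9)
c=load('t7');P=cloud(c)
Q=P.reshape(-1,3)
b=Q[(Q[:,0]>.5)&(Q[:,0]<.65)&(Q[:,1]>-.48)&(Q[:,1]<-.33)&(Q[:,2]>.035)];print('dome',b[:,:2].min(0),b[:,:2].max(0));t=b[b[:,2]>.055];print('top',len(t),t.mean(0),t.min(0),t.max(0))
print(ray(c,270+602/4,150+206/4,.064))
"
```

```text
d cm [-0.04  0.3  -6.6 ] rot [-0.04 -0.07 -0.53] q [-0.65  0.11 -0.48  0.98 -0.    0.95] clk 24.8 w 0.039870819184209316 f 0.0
dome [ 0.54092432 -0.43954327] [ 0.59465395 -0.38386591]
top 32 [ 0.56780284 -0.41229192  0.06484238] [ 0.55932377 -0.42160613  0.05772366] [ 0.577041   -0.40358911  0.06984436]
[ 0.56795376 -0.41255941  0.064     ]
```

Bell top is at (0.568, -0.412). Now grip the gate and lift it.

Emit:
step_arm(rows=[{"dx":0,"dy":0.2,"dz":-3,"rx":0,"ry":0,"rz":-0.5,"hand":4},{"dx":0,"dy":0,"dz":-2.5,"rx":0,"ry":0,"rz":0,"hand":4},{"dx":0,"dy":0,"dz":-1.1,"rx":0,"ry":0,"rz":0,"hand":4},{"dx":0,"dy":0,"dz":0,"rx":0,"ry":0,"rz":0,"hand":0.5},{"dx":0,"dy":0,"dz":0,"rx":0,"ry":0,"rz":0,"hand":0.5},{"dx":0,"dy":0,"dz":0,"rx":0,"ry":0,"rz":0,"hand":0.5},{"dx":0,"dy":0,"dz":0,"rx":0,"ry":0,"rz":0,"hand":0.5},{"dx":0,"dy":0,"dz":0,"rx":0,"ry":0,"rz":0,"hand":0.5}])

```text
clock: 25.6
ee_pos: [0.3718, -0.2817, 0.1113]
tcp_rot: [0.72, 0.694, 0.0, 0.001]
wrist_force: [-1.1, 1.2, 7.0]
width: 0.0115
gripper_force: 59.7
```

```bash
python3 -c "
from h import *
go([.3697,-.280,.110],87.9)"
```

```text
d cm [-0.21  0.17 -0.13] rot [ 0.1   0.13 -0.03] q [-0.65  0.17 -0.57  0.82  0.    0.96] clk 25.6 w 0.011473933116539355 f 59.65716004371643
```

Emit:
step_arm(rows=[{"dx":0,"dy":0,"dz":1,"rx":0,"ry":0,"rz":0,"hand":0.5},{"dx":0,"dy":0,"dz":2,"rx":0,"ry":0,"rz":0,"hand":0.5},{"dx":0,"dy":0,"dz":3,"rx":0,"ry":0,"rz":0,"hand":0.5},{"dx":0,"dy":0,"dz":2.5,"rx":0,"ry":0,"rz":0,"hand":0.5},{"dx":2.4,"dy":3.6,"dz":0,"rx":0,"ry":0,"rz":1,"hand":0.5},{"dx":2.4,"dy":3.6,"dz":0,"rx":0,"ry":0,"rz":1,"hand":0.5},{"dx":2.4,"dy":3.6,"dz":0,"rx":0,"ry":0,"rz":0,"hand":0.5},{"dx":2.4,"dy":3.6,"dz":0,"rx":0,"ry":0,"rz":0,"hand":0.5},{"dx":2,"dy":3.3,"dz":0,"rx":0,"ry":0,"rz":0,"hand":0.5},{"dx":0,"dy":0,"dz":0,"rx":0,"ry":0,"rz":0,"hand":0.5}])

```text
clock: 26.6
ee_pos: [0.489, -0.1006, 0.1955]
tcp_rot: [0.706, 0.709, 0.001, 0.0]
wrist_force: [0.4, -0.5, -2.1]
width: 0.0111
gripper_force: 59.1
```

Emit:
step_arm(rows=[{"dx":0,"dy":0,"dz":0,"rx":0,"ry":0,"rz":0,"hand":0.5},{"dx":0,"dy":0,"dz":0,"rx":0,"ry":0,"rz":0,"hand":0.5},{"dx":0,"dy":0,"dz":0,"rx":0,"ry":0,"rz":0,"hand":0.5}])

```text
clock: 26.9
ee_pos: [0.4863, -0.1051, 0.1951]
tcp_rot: [0.708, 0.706, -0.0, 0.0]
wrist_force: [-0.3, 0.2, -1.9]
width: 0.0113
gripper_force: 59.1
```

```bash
python3 -c "
from h import *
go([.488,-.1045,.190],90)
c=snap('top','t8.png');s=snap('scene','s8.png')
a=cv2.resize(c['pixels'][190:250,265:385],None,fx=6,fy=6,interpolation=cv2.INTER_CUBIC)
print(project(s,[[.488,.030,.058],[.488,-.234,.058]]))
cv2.imwrite('pics/t8c.png',cv2.convertScaleAbs(a,alpha=1.7))
"
```

```text
d cm [ 0.17  0.06 -0.51] rot [0.04 0.   0.17] q [-0.21  0.16 -0.39  1.03 -0.    1.36] clk 26.9 w 0.011319419835662564 f 59.092254638671875
[[289.26123147 227.05209959]
 [351.66680139 201.43531142]]
```

View pics/t8c.png

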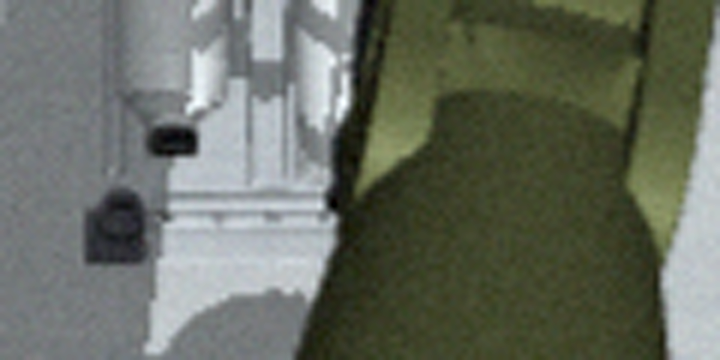

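```bash
python3 -c "
from h import *
c=load('t8')
f=lambda u,v,z:print(ray(c,265+(u+.5)/6-.5,190+(v+.5)/6-.5,z).round(4))
f(123,216,.126);f(115.5,235,.012);f(245,197,.167);f(245,212,.1)
P=cloud(c);Q=P[190:250,265:325].reshape(-1,3);b=Q[(Q[:,2]>.15)&(Q[:,2]<.18)];print(len(b),np.median(b,0),cv2.fitLine(b[:,:2].astype(np.float32),cv2.DIST_HUBER,0,.01,.01).ravel(),b.min(0),b.max(0))
k=Q[(Q[:,2]>.1)&(Q[:,2]<.15)&(Q[:,1]>.0)];print(k.min(0),k.max(0),np.median(k,0),len(k))
s=load('s8');cv2.imwrite('pics/s8c.png',cv2.convertScaleAbs(cv2.resize(s['pixels'][170:270,255:395],None,fx=5.6,fy=5.6,interpolation=cv2.INTER_CUBIC),alpha=1.5))
"
```

```text
[0.4839 0.0251 0.126 ]
[0.4876 0.0291 0.012 ]
[ 0.4879 -0.0353  0.167 ]
[ 0.4889 -0.0385  0.1   ]
118 [ 0.48365569 -0.03256279  0.16685507] [ 0.03216875  0.99948245  0.48358494 -0.03822224] [ 0.48007836 -0.07892982  0.15518   ] [0.48976387 0.01064717 0.17517986]
[4.73946359e-01 4.62257001e-04 1.01141243e-01] [0.4951822  0.03774053 0.13179506] [0.48327625 0.02225534 0.12343774] 56
```

View pics/s8c.png

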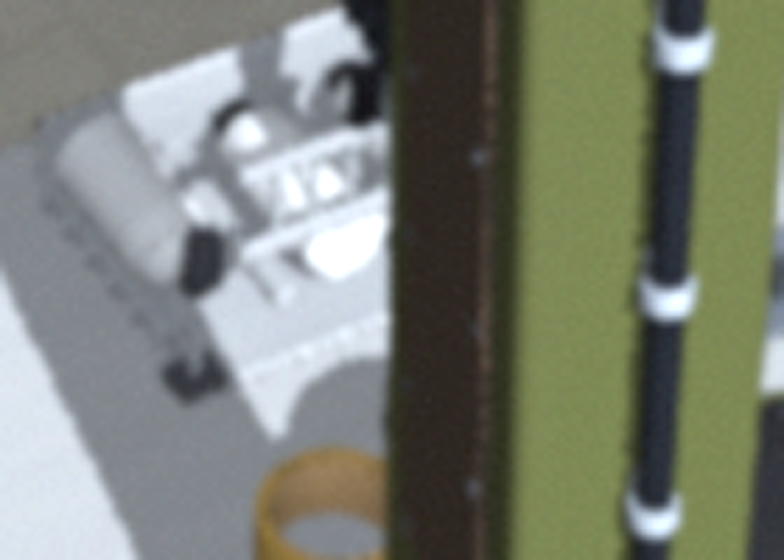

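Emit:
step_arm(rows=[{"dx":0.37,"dy":0.4,"dz":-1,"rx":0,"ry":0,"rz":0,"hand":0.5},{"dx":0,"dy":0,"dz":-1,"rx":0,"ry":0,"rz":0,"hand":0.5},{"dx":0,"dy":0,"dz":0,"rx":0,"ry":0,"rz":0,"hand":0.5},{"dx":0,"dy":0,"dz":0,"rx":0,"ry":0,"rz":0,"hand":0.5},{"dx":0,"dy":0,"dz":0,"rx":0,"ry":0,"rz":0,"hand":0.5},{"dx":0,"dy":0,"dz":0,"rx":0,"ry":0,"rz":0,"hand":0.5}])

```text
clock: 27.6
ee_pos: [0.4909, -0.1002, 0.1752]
tcp_rot: [0.708, 0.707, 0.0, 0.001]
wrist_force: [0.3, -0.4, -3.0]
width: 0.0112
gripper_force: 58.9
```

```bash
python3 -c "
from h import *
go([.490,-.102,.175],90)
c=snap('top','t9.png')
P=cloud(c);Q=P[190:250,265:330].reshape(-1,3);b=Q[(Q[:,2]>.138)&(Q[:,2]<.158)&(Q[:,0]>.47)&(Q[:,0]<.51)]
for y in np.arange(-.08,.02,.01):
  k=b[abs(b[:,1]-y)<.005]
  if len(k)>2: print(y.round(3),len(k),k[:,0].min().round(4),k[:,0].max().round(4),np.median(k,0).round(4))
k=Q[(Q[:,2]>.085)&(Q[:,2]<.13)&(Q[:,1]>.012)];print(k.min(0),k.max(0),np.median(k,0),len(k))
cv2.imwrite('pics/t9c.png',cv2.convertScaleAbs(cv2.resize(c['pixels'][205:245,270:325],None,fx=14,fy=14,interpolation=cv2.INTER_CUBIC),alpha=1.9))
"
```

```text
d cm [-0.09 -0.18 -0.02] rot [0.04 0.05 0.07] q [-0.2   0.18 -0.41  0.99 -0.    1.37] clk 27.6 w 0.011153678807159288 f 58.92918884754181
-0.07 8 0.4849 0.4955 [ 0.4899 -0.068   0.1478]
-0.06 13 0.4857 0.4951 [ 0.4891 -0.0593  0.1459]
-0.05 12 0.4855 0.4955 [ 0.4903 -0.0502  0.1463]
-0.04 14 0.4853 0.4952 [ 0.4903 -0.0408  0.1461]
-0.03 14 0.4854 0.4955 [ 0.4904 -0.0291  0.1472]
-0.02 12 0.486 0.4957 [ 0.4901 -0.02    0.1469]
-0.01 12 0.4852 0.4956 [ 0.49   -0.0108  0.1484]
-0.0 16 0.4857 0.4956 [ 4.903e-01 -2.000e-04  1.467e-01]
0.01 12 0.4855 0.4957 [0.4905 0.0103 0.1474]
[0.47819324 0.01267411 0.08514337] [0.50124977 0.04096974 0.11160015] [0.4893072  0.02847755 0.10390549] 45
```

View pics/t9c.png

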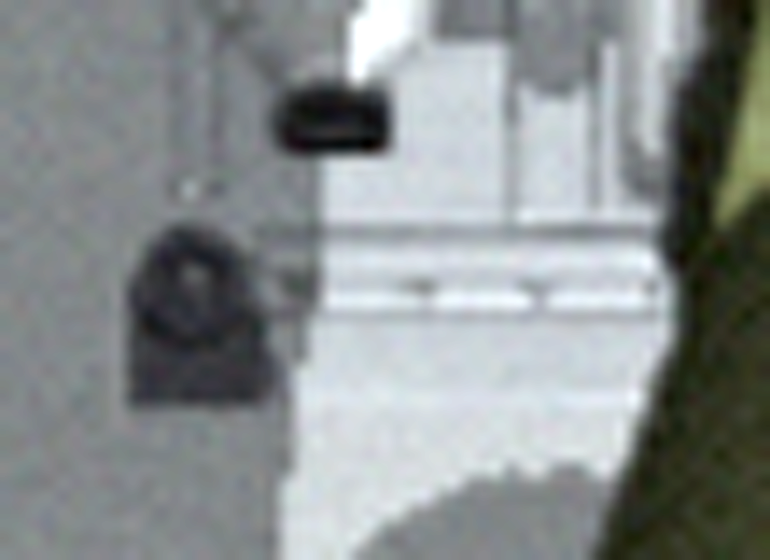

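Emit:
step_arm(rows=[{"dx":-0.15,"dy":0.1,"dz":0,"rx":0,"ry":0,"rz":0,"hand":0.5},{"dx":0,"dy":0,"dz":-0.7,"rx":0,"ry":0,"rz":0,"hand":0.5},{"dx":0,"dy":0,"dz":-0.7,"rx":0,"ry":0,"rz":0,"hand":0.5},{"dx":0,"dy":0,"dz":-0.6,"rx":0,"ry":0,"rz":0,"hand":0.5},{"dx":0,"dy":0,"dz":-0.5,"rx":0,"ry":0,"rz":0,"hand":0.5},{"dx":0,"dy":0,"dz":0,"rx":0,"ry":0,"rz":0,"hand":0.5},{"dx":0,"dy":0,"dz":0,"rx":0,"ry":0,"rz":0,"hand":0.5}])

```text
clock: 28.35
ee_pos: [0.4891, -0.0991, 0.1498]
tcp_rot: [0.708, 0.707, -0.0, 0.0]
wrist_force: [0.1, 0.0, -2.1]
width: 0.011
gripper_force: 59.0
```

Emit:
step_arm(rows=[{"dx":0,"dy":0,"dz":-0.6,"rx":0,"ry":0,"rz":0,"hand":0.5},{"dx":0,"dy":0,"dz":-0.6,"rx":0,"ry":0,"rz":0,"hand":0.5},{"dx":0,"dy":0,"dz":-0.5,"rx":0,"ry":0,"rz":0,"hand":0.5},{"dx":0,"dy":0,"dz":-0.3,"rx":0,"ry":0,"rz":0,"hand":0.5},{"dx":0,"dy":0,"dz":0,"rx":0,"ry":0,"rz":0,"hand":0.5}])

```text
clock: 28.85
ee_pos: [0.4886, -0.099, 0.1293]
tcp_rot: [0.708, 0.707, -0.0, -0.0]
wrist_force: [-0.2, 0.4, -2.3]
width: 0.0116
gripper_force: 59.1
```

Emit:
step_arm(rows=[{"dx":0,"dy":0,"dz":-0.5,"rx":0,"ry":0,"rz":0,"hand":0.5},{"dx":0,"dy":0,"dz":-0.5,"rx":0,"ry":0,"rz":0,"hand":0.5},{"dx":0,"dy":0,"dz":-0.2,"rx":0,"ry":0,"rz":0,"hand":0.5},{"dx":0,"dy":0,"dz":-0.2,"rx":0,"ry":0,"rz":0,"hand":0.5},{"dx":0,"dy":0,"dz":0,"rx":0,"ry":0,"rz":0,"hand":0.5}])

```text
clock: 29.35
ee_pos: [0.4889, -0.0991, 0.1157]
tcp_rot: [0.708, 0.707, -0.0, 0.0]
wrist_force: [-0.9, 0.5, -2.2]
width: 0.0111
gripper_force: 59.1
```

Emit:
step_arm(rows=[{"dx":0,"dy":0,"dz":-0.1,"rx":0,"ry":0,"rz":0,"hand":0.5},{"dx":0,"dy":0,"dz":-0.1,"rx":0,"ry":0,"rz":0,"hand":0.5},{"dx":0,"dy":0,"dz":-0.1,"rx":0,"ry":0,"rz":0,"hand":0.5},{"dx":0,"dy":0,"dz":0,"rx":0,"ry":0,"rz":0,"hand":0.5}])

```text
clock: 29.75
ee_pos: [0.4896, -0.0992, 0.1153]
tcp_rot: [0.708, 0.707, 0.0, 0.001]
wrist_force: [-6.5, 1.8, 18.0]
width: 0.0111
gripper_force: 62.2
```

Emit:
step_arm(rows=[{"dx":0,"dy":0,"dz":0.2,"rx":0,"ry":0,"rz":0,"hand":4},{"dx":0,"dy":0,"dz":0,"rx":0,"ry":0,"rz":0,"hand":4},{"dx":0,"dy":0,"dz":0,"rx":0,"ry":0,"rz":0,"hand":4},{"dx":0,"dy":0,"dz":4,"rx":0,"ry":0,"rz":0,"hand":4},{"dx":0,"dy":0,"dz":4,"rx":0,"ry":0,"rz":0,"hand":0},{"dx":1,"dy":-4,"dz":0,"rx":0,"ry":0,"rz":0,"hand":0},{"dx":1,"dy":-5,"dz":0,"rx":0,"ry":0,"rz":0,"hand":0},{"dx":1,"dy":-5,"dz":0,"rx":0,"ry":0,"rz":0,"hand":0},{"dx":1,"dy":-5,"dz":0,"rx":0,"ry":0,"rz":0,"hand":0},{"dx":1,"dy":-5,"dz":0,"rx":0,"ry":0,"rz":0,"hand":0}])

```text
clock: 30.75
ee_pos: [0.5385, -0.3373, 0.1947]
tcp_rot: [0.708, 0.707, -0.0, 0.0]
wrist_force: [0.8, 0.3, 1.0]
width: 0.0004
gripper_force: 0.0
```

Emit:
step_arm(rows=[{"dx":1.5,"dy":-5,"dz":0,"rx":0,"ry":0,"rz":0,"hand":0},{"dx":1.4,"dy":-2.3,"dz":0,"rx":0,"ry":0,"rz":0,"hand":0},{"dx":0,"dy":0,"dz":0,"rx":0,"ry":0,"rz":0,"hand":0},{"dx":0,"dy":0,"dz":0,"rx":0,"ry":0,"rz":0,"hand":0}])

```text
clock: 31.15
ee_pos: [0.5664, -0.4062, 0.1939]
tcp_rot: [0.708, 0.706, -0.0, -0.001]
wrist_force: [0.2, 0.2, -0.0]
width: -0.0001
gripper_force: 0.0
```

```bash
python3 -c "
from h import *
go([.568,-.412,.090],90)
c=snap('top','t10.png');P=cloud(c)
lying(P,.515,.675,-.044,.05)
for y in(-.102,-.194):lying(P,.515,.67,y-.034,y+.034)
Q=P[:300].reshape(-1,3);b=Q[(Q[:,0]>.46)&(Q[:,0]<.512)&(Q[:,1]<.06)&(Q[:,1]>-.27)]
for lo,hi in((.115,.15),(.075,.1),(.03,.06)):
  k=b[(b[:,2]>lo)&(b[:,2]<hi)];print(lo,len(k),k.min(0),k.max(0),np.median(k,0))
cv2.imwrite('pics/t10c.png',cv2.convertScaleAbs(cv2.resize(c['pixels'][155:245,265:425],None,fx=5,fy=5,interpolation=cv2.INTER_CUBIC),alpha=1.7))
"
```

```text
d cm [  0.16  -0.58 -10.39] rot [-0.04 -0.05  0.11] q [-0.62  0.52  0.13  1.18  0.    0.95] clk 31.15 w -0.00012131075769371954 f 0.0
n 812 572 ridge ctr [ 0.6138 -0.0022  0.0644] dir [-1.     0.014] t all [-0.0599  0.089 ] t ridge [-0.0597  0.0608] s [-0.0363  0.0291] zmax 0.0728
n 740 563 ridge ctr [ 0.5728 -0.0998  0.0647] dir [-1.    -0.008] t all [-0.0875  0.0573] t ridge [-0.0623  0.0571] s [-0.0301  0.0295] zmax 0.0725
n 744 594 ridge ctr [ 0.5737 -0.1907  0.0658] dir [-1.    -0.015] t all [-0.085   0.0585] t ridge [-0.065   0.0583] s [-0.0294  0.0317] zmax 0.0752
0.115 86 [ 0.4827429  -0.13051996  0.11515512] [ 0.49448457 -0.06924724  0.13819907] [ 0.48807792 -0.09874055  0.13033904]
0.075 206 [ 0.48352306 -0.21460333  0.07625656] [0.49411115 0.01589004 0.09768047] [ 0.48887458 -0.06466569  0.08765486]
0.03 125 [ 0.47668768 -0.24107035  0.03005496] [0.51198643 0.04149175 0.05998828] [ 0.4871974  -0.1507443   0.04290918]
```

View pics/t10c.png

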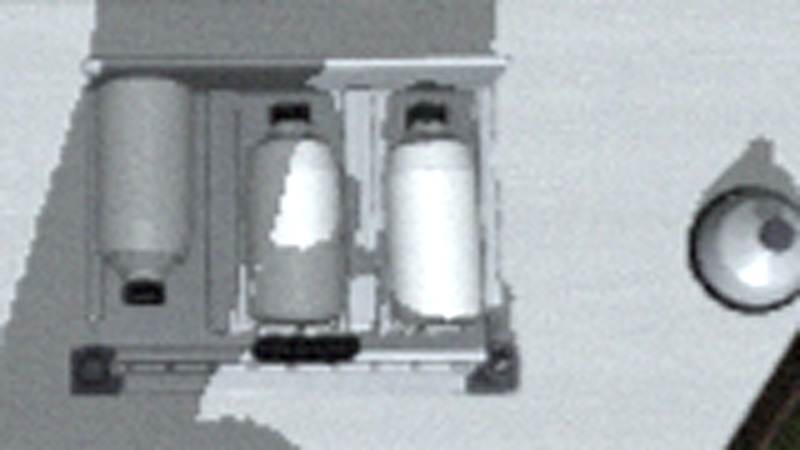

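Emit:
step_arm(rows=[{"dx":0.1,"dy":-0.4,"dz":-4,"rx":0,"ry":0,"rz":0,"hand":0},{"dx":0,"dy":0,"dz":-4,"rx":0,"ry":0,"rz":0,"hand":0},{"dx":0,"dy":0,"dz":-1.5,"rx":0,"ry":0,"rz":0,"hand":0},{"dx":0,"dy":0,"dz":0,"rx":0,"ry":0,"rz":0,"hand":0},{"dx":0,"dy":0,"dz":0,"rx":0,"ry":0,"rz":0,"hand":0}])

```text
clock: 31.7
ee_pos: [0.5683, -0.4098, 0.1015]
tcp_rot: [0.707, 0.707, 0.0, 0.001]
wrist_force: [1.0, -1.0, 0.1]
width: 0.0001
gripper_force: 0.0
```

Emit:
step_arm(rows=[{"dx":0,"dy":-0.2,"dz":-1,"rx":0,"ry":0,"rz":0,"hand":0},{"dx":0,"dy":0,"dz":-0.6,"rx":0,"ry":0,"rz":0,"hand":0},{"dx":0,"dy":0,"dz":-0.4,"rx":0,"ry":0,"rz":0,"hand":0},{"dx":0,"dy":0,"dz":0,"rx":0,"ry":0,"rz":0,"hand":0}])

```text
clock: 32.1
ee_pos: [0.5684, -0.4128, 0.0805]
tcp_rot: [0.708, 0.707, 0.0, 0.001]
wrist_force: [1.4, -1.0, 3.5]
width: 0.0002
gripper_force: 1.8
```

Emit:
step_arm(rows=[{"dx":0,"dy":0,"dz":-0.2,"rx":0,"ry":0,"rz":0,"hand":0},{"dx":0,"dy":0,"dz":-0.2,"rx":0,"ry":0,"rz":0,"hand":0},{"dx":0,"dy":0,"dz":-0.1,"rx":0,"ry":0,"rz":0,"hand":0},{"dx":0,"dy":0,"dz":0,"rx":0,"ry":0,"rz":0,"hand":0},{"dx":0,"dy":0,"dz":0,"rx":0,"ry":0,"rz":0,"hand":0}])

```text
clock: 32.6
ee_pos: [0.5686, -0.4129, 0.0779]
tcp_rot: [0.708, 0.707, 0.0, 0.002]
wrist_force: [-1.8, 1.0, 16.0]
width: 0.0
gripper_force: 8.2
```

At the stop (16 N). Withdraw and hand in.

Emit:
step_arm(rows=[{"dx":0,"dy":0,"dz":2,"rx":0,"ry":0,"rz":0,"hand":0},{"dx":0,"dy":0,"dz":4,"rx":0,"ry":0,"rz":0,"hand":0},{"dx":0,"dy":0,"dz":4,"rx":0,"ry":0,"rz":0,"hand":0},{"dx":0,"dy":0,"dz":0,"rx":0,"ry":0,"rz":0,"hand":0},{"dx":0,"dy":0,"dz":0,"rx":0,"ry":0,"rz":0,"hand":0}])

```text
clock: 33.1
ee_pos: [0.568, -0.4123, 0.1759]
tcp_rot: [0.708, 0.707, 0.0, 0.001]
wrist_force: [-0.2, 0.3, -0.7]
width: 0.0001
gripper_force: 0.0
```

```bash
python3 -c "
from h import *
c=snap('top','t11.png');P=cloud(c)
lying(P,.515,.675,-.044,.05)
for y in(-.102,-.194):lying(P,.515,.67,y-.034,y+.034)
print(finish_job())"
```

```text
n 824 569 ridge ctr [ 0.6144 -0.0025  0.0647] dir [-1.     0.014] t all [-0.0592  0.0928] t ridge [-0.0583  0.0601] s [-0.037   0.0288] zmax 0.0733
n 740 580 ridge ctr [ 0.5738 -0.0997  0.0643] dir [-1.    -0.012] t all [-0.0863  0.0583] t ridge [-0.064   0.0582] s [-0.03    0.0297] zmax 0.0736
n 740 589 ridge ctr [ 0.5733 -0.1909  0.066 ] dir [-0.999 -0.044] t all [-0.0852  0.0585] t ridge [-0.0615  0.0574] s [-0.0295  0.0313] zmax 0.0748
the job is handed in; nothing more can be done
None
```

All three flasks are lying in their lanes, the gate is down on both pins, the bell was pressed to its stop, and the job was handed in at about 33 s; no verdict came back from the hand-in.

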